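# Unstack the heater blocks into their bays

### The arm

A 6-joint arm with a two-finger parallel gripper is mounted at the origin on the work surface. World frame = base frame: x ahead of the robot, y to its left, z up, the work surface at z = 0. Lengths are in mm, angles in degrees, forces in N, time in s.
With the tool pointing down it reaches from about 325 to 750 mm from the base axis. Payload 7.6 kg.
Tool frame: the origin (TCP) lies on the centre line of the jaws, within the pads' length; the fingertips stand 19 mm ahead of it and the grasp point (between the pads) is the TCP; z points along the fingers, y is the direction in which the jaws open and shut (so a half turn about z gives the same grasp; the last joint's range is limited). The gripper opens to 85 mm and grips with 20 to 120 N. Pads are 22 mm wide; open, the fingers measure 114 mm over their backs; the gripper's body (76 mm by 85 mm) begins 54 mm behind the grasp point. The pads swing forward as they close: fully open they stand 13 mm farther back than shut.
Start: joints at [68.222, 2.991, 80.254, -0, 96.75, -4.028], TCP at [160.039, 500.033, 229.223] pointing down, gripper open.
Joint ranges: [-166.34, 166.34], [-52.06, 124.39], [6.96, 135.62], [-60.46, 240.46], [14.63, 156.25], [-167.68, 167.68]. Speed limits (degrees/s): [147.25, 147.25, 172.46, 180, 180, 180].

### API

Orientations are given as a 3x3 rotation matrix whose columns are the frame's x, y, z axes.
In Python, from rig import r gives the robot as it stands. The module is installed in compiled form; this text tells all that it offers.
- The arm moves only by the tool servo_tool, never from a script. Its argument "moves" is a list of rows, each an object with "slide": the shift along the tool's x, y, z in units of 25 mm (1.0 is 25 mm), a list of three; "roll": the turn about the tool's z in units of 6 degrees (1.0 is 6 degrees). In form: [{"slide": [tx, ty, tz], "roll": roll}, ...]. A call has 1 to 20 rows; each row is the pose to reach, as a shift and turn from the pose commanded when the call began, along the tool's axes at that moment; what a row does not reach only later rows make up. A row lasts 1/10 s, in which the tool goes at most 50 mm and 8.59 degrees, less where a joint would pass 70% of its speed; a pose out of reach is approached as far as the arm can. A call with a gripper value outside its range is refused whole. "claw" is the opening, from 0 (shut) to 1 (fully open), set as the call begins (left out, the last holds). The fingers move at their own pace and stop on an object; the grip force is fixed at half the most. Time passes only in rows, so rows that repeat a pose let the fingers close. It gives the time, the measured TCP pose, the force and the opening at its end, in the units of the state.
- r.read_state(): the state, without advancing time (a new reading comes with each control period).
- r.capture(name): name is "scene" or "top" or "wrist"; returns a dict with "img" (420x560x3 uint8, red, green, blue), "intrinsics" (3x3 intrinsics, pixels), "xyz" and "attitude" of the camera in the world; the wrist camera has in their place "T_tool_cam" (4x4, takes a point from camera to tool coordinates, whose origin is the TCP and whose axes are the flange's). Camera axes: x right, y down, z forward; pixel columns grow to the right and rows downward; lengths in mm; the calibration is good to about 2 mm. A picture is of the moment at which its call begins: read the wrist's pose just before it. There is no depth.
- r.close_job(): hands the job in, once; it reports no verdict.
Trained networks look in the newest picture that a camera, given by its name, has taken for a name from the list of things; names that differ only in an ending like _2 or _b are one class to them, and where a whole thing is asked for, a point or a joint stands for the part that bears it (a point fixed in the world has none). Each returns a list of dicts, best first, with "score" (0 to 1); they miss things now and then, are a little off and sometimes report something else, mostly with a low value. They report only what shows in the picture. A call takes as long as a camera call. They do not tell look-alikes from the thing itself.
- r.recognise(camera, query): "rect" ([left, top, right, bottom] in pixels, round what is visible of it).
- r.outline_of(camera, query): "mask" (420x560 bool, what is visible of it) and "rect" ([left, top, right, bottom] in pixels, round what is visible of it).
- r.landmark_of(camera, query): "centre" ([column, row] in pixels: a listed point, or the origin of a listed thing).
The state is a dict: "time": time; "joint_positions": joint angles; "qd": joint speeds; "joint_torque": joint torques, N m; "eef_pos": TCP position; "tool_rot": TCP orientation; "ft_force": force on the tool from outside, world axes, zero at the start; "wrist_torque": the same for the moment, N m; "grip_width": finger opening in mm.
Only numpy, scipy, OpenCV 4.12 (cv2) and the standard library are available. Lean on these libraries where they do the work, as an engineer would, in place of code of your own. Each camera call takes 0.05 s, during which the arm holds its last target.

### The job

Take the stack of aluminium sample blocks apart and set each block flat in the heater bay of its own shape: the rectangular block in the rectangular bay, the square one in the square bay, the round one in the round bay. The black lid now covers the round bay: move it out of the way first, and finish with it sitting centred on top of the round block in that bay. Keep blocks and lid upright, set them down rather than drop them, and leave the tube rack, bottle and beaker where they are.

Things in the scene. Friction and masses are not known exactly. Their poses are not given: they have to be found in the camera images.
- rect_block_mid (a point): Rectangular aluminium block, 60 mm (its x) by 94 mm (its y), 50 mm tall, about 0.5 kg; bottom of the stack. This point: its centre, 25 mm above its underside; z up. The blocks are stacked at the start, largest at the bottom on the bench, each about centred on and turned a little against the one below; the stack and the three heaters stand in a loose row from right to left, in any order.
- square_block_mid (a point): Square aluminium block, 54 x 54 mm, 50 mm tall, about 0.3 kg; middle of the stack. This point: its centre, 25 mm above its underside; x and y along its sides, z up.
- round_block_mid (a point): Round aluminium block, 42 mm diameter, 50 mm tall, about 0.14 kg; top of the stack. This point: its centre, 25 mm above its underside; z up.
- lid_mid (a point): Black round lid, about 50 g: a flat disc 48 mm in diameter and 8 mm thick with an upright knob in its middle, 20 mm in diameter and 32 mm tall (40 mm in all). It starts lying in the bay of the round heater and may be put down meanwhile on any free piece of bench (around x 0.60, y 0.30 m the bench is always free). This point: on its axis, half-way up, 20 mm above its underside; z up.
- heater_rect_bay (a point): White bench heater, fixed, housing 135 x 132 mm, 50 mm tall, yawed at most 0.2 rad; a dark control strip lies along its -x edge. On top a flat bay ringed by a raised grey lip, 5 mm tall and 7 mm wide (lip top 55 mm above the bench). This heater's bay is rectangular, 74 mm (x) by 108 mm (y) inside the lip. This point: centre of the bay floor, 50 mm above the bench; x and y along the housing's sides, z up.
- heater_square_bay (a point): White bench heater, fixed, housing 135 x 132 mm, 50 mm tall, yawed at most 0.2 rad; a dark control strip lies along its -x edge. On top a flat bay ringed by a raised grey lip, 5 mm tall and 7 mm wide (lip top 55 mm above the bench). This heater's bay is square, 68 x 68 mm inside the lip. This point: centre of the bay floor, 50 mm above the bench; x and y along the housing's sides, z up.
- heater_round_bay (a point): White bench heater, fixed, housing 135 x 132 mm, 50 mm tall, yawed at most 0.2 rad; a dark control strip lies along its -x edge. On top a flat bay ringed by a raised grey lip, 5 mm tall and 7 mm wide (lip top 55 mm above the bench). This heater's bay is round, 56 mm in diameter inside the lip; the lid lies in it at the start. This point: centre of the bay floor, 50 mm above the bench; x and y along the housing's sides, z up.
- tube_rack: Bystander: white rack of capped sample tubes, 55 x 110 mm (x, y), 56 mm tall, beyond the work on the robot's right (-y); origin at the centre of its underside.
- bottle: Bystander: closed amber bottle, 66 mm in diameter, 150 mm tall, beyond the work; origin at the centre of its underside.
- beaker: Bystander: clear beaker, 70 mm in diameter, 90 mm tall, beyond the work; origin at the centre of its underside.
Mind the look-alikes: they are no part of the job. What is shaped like the part that bears lid_mid but blue is not meant.

How it is judged:
By the outcome, as a careful person would: the job done as asked, in the order asked, and still so for the second after the job is handed in, with the robot touching nothing.
It also fails if it takes over 144 s, if anything falls off the work surface, if the arm or the gripper's body presses on something with over 40 N, if the wrist force passes 120 N, or if a joint passes its speed limit or range.

## Working session

There is one attempt and no reset: what is moved stays moved. The work goes in short steps, Python scripts to look and compute and a tool call to move; the robot and the scene stay as the last step left them, time stands still between calls to the robot, and variables do not carry over. Pictures are saved under pics/ and viewed, and the job is handed in when it is done.

Besides the shell and the picture viewer there is one more tool, called after "Emit:" in YAML: its name, and indented under it one key for each argument. servo_tool: Moves the arm, as the interface text tells. Its arguments: {"type":"object","properties":{"moves":{"type":"array"},"claw":{"type":"number"}},"required":["moves"]}

```bash
mkdir -p pics; python3 - <<'E'
from rig import r
import cv2,numpy as np
s=r.read_state()
print({k:np.round(v,3).tolist() for k,v in s.items()})
for n in("scene","top","wrist"):
    c=r.capture(n); cv2.imwrite(f"pics/{n}0.png",c["img"][:,:,::-1])
    print(n,{k:np.round(v,4).tolist() for k,v in c.items() if k!="img"})
for q in ["rect_block_mid","square_block_mid","round_block_mid","lid_mid","heater_rect_bay","heater_square_bay","heater_round_bay"]:
    for n in("scene","top"):
        print(q,n,[(np.round(d["centre"],1).tolist(),round(float(d["score"]),2)) for d in r.landmark_of(n,q)])
print(r.read_state()["time"])
E
```

```text
{'time': 0.0, 'joint_positions': [68.224, 3.027, 80.315, -0.002, 96.75, -4.027], 'qd': [-0.04, 0.095, 0.039, -0.025, 0.025, -0.008], 'joint_torque': [-0.001, -38.167, -36.018, -0.0, 0.006, -0.0], 'eef_pos': [159.911, 499.721, 228.358], 'tool_rot': [[-0.952, 0.305, -0.001], [0.305, 0.952, -0.002], [0.0, -0.002, -1.0]], 'ft_force': [-0.045, -0.848, -0.818], 'wrist_torque': [0.021, -0.003, 0.01], 'grip_width': 85.181}
scene {'intrinsics': [[439.9529, 0.0, 270.8964], [0.0, 439.9529, 205.7029], [0.0, 0.0, 1.0]], 'xyz': [1071.8133, -562.668, 1034.092], 'attitude': [[0.7702, 0.5077, -0.386], [0.6377, -0.6051, 0.4766], [0.0084, -0.6132, -0.7899]]}
top {'intrinsics': [[380.4855, 0.0, 278.378], [0.0, 380.4855, 215.2035], [0.0, 0.0, 1.0]], 'xyz': [394.2914, 4.6183, 1113.5468], 'attitude': [[-0.0163, -0.9803, 0.1969], [-0.9998, 0.0142, -0.0123], [0.0092, -0.1971, -0.9803]]}
wrist {'intrinsics': [[307.1106, 0.0, 275.2562], [0.0, 307.1106, 209.1037], [0.0, 0.0, 1.0]], 'T_tool_cam': [[0.0001, -0.9596, -0.2814, 70.6092], [1.0, 0.0003, -0.0007, -0.1293], [0.0008, -0.2814, 0.9596, -145.2074], [0.0, 0.0, 0.0, 1.0]]}
rect_block_mid scene [([225.4, 238.0], 0.75), ([226.8, 224.4], 0.67)]
rect_block_mid top [([316.7, 233.2], 0.85), ([320.3, 230.5], 0.3)]
square_block_mid scene [([229.0, 227.2], 0.77)]
square_block_mid top [([317.8, 233.7], 0.72)]
round_block_mid scene [([225.5, 217.7], 0.62)]
round_block_mid top [([319.0, 229.5], 0.55)]
lid_mid scene [([163.4, 303.6], 0.77), ([128.8, 266.6], 0.56), ([129.1, 271.5], 0.55)]
lid_mid top [([395.0, 231.1], 0.54), ([411.7, 272.1], 0.46)]
heater_rect_bay scene [([290.5, 124.4], 0.56)]
heater_rect_bay top [([152.0, 283.8], 0.87), ([292.4, 163.8], 0.74), ([318.7, 233.1], 0.25)]
heater_square_bay scene [([283.4, 191.2], 0.74)]
heater_square_bay top [([241.4, 224.8], 0.96), ([315.4, 234.6], 0.43)]
heater_round_bay scene [([129.2, 270.5], 0.62)]
heater_round_bay top [([407.2, 272.9], 0.84)]
0.85
```

View pics/scene0.png

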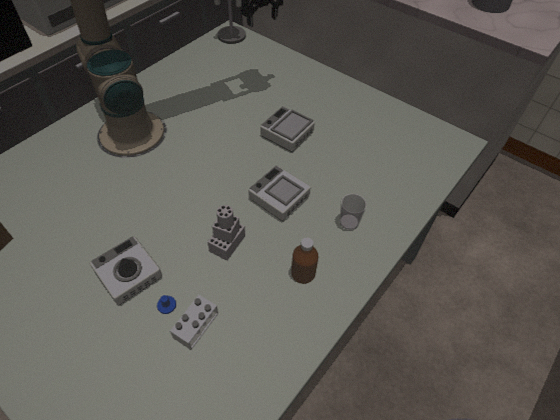

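View pics/top0.png

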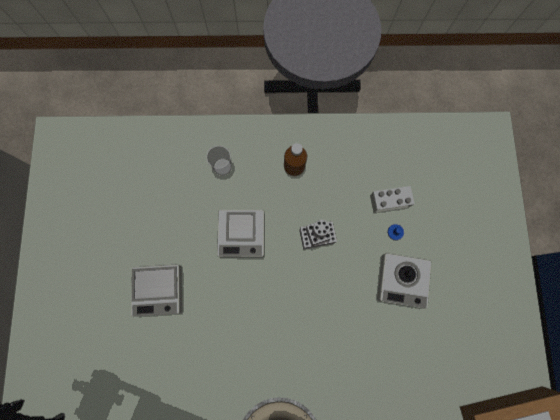

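View pics/wrist0.png

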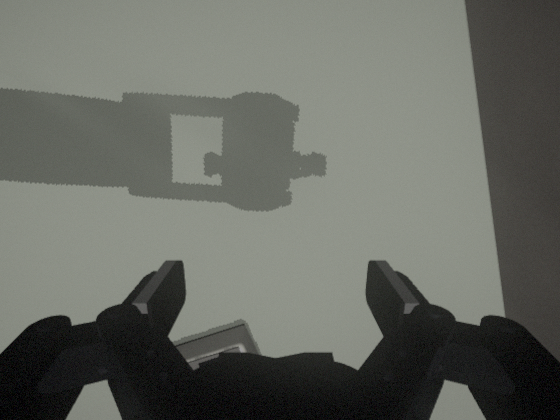

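```bash
cat > h.py <<'E'
from rig import r
import cv2,numpy as np
def cam(n):
    s=r.read_state(); c=r.capture(n); K=np.array(c["intrinsics"])
    if n=="wrist":
        T=np.eye(4);T[:3,:3]=s["tool_rot"];T[:3,3]=s["eef_pos"]
        M=T@np.array(c["T_tool_cam"]); R,t=M[:3,:3],M[:3,3]
    else: R,t=np.array(c["attitude"]),np.array(c["xyz"])
    return c["img"],K,R,t
def plane(px,z,K,R,t):
    px=np.atleast_2d(np.asarray(px,float)); d=np.c_[px,np.ones(len(px))]@np.linalg.inv(K).T@R.T
    return t+d*((z-t[2])/d[:,2])[:,None]
def proj(P,K,R,t):
    q=(np.atleast_2d(P)-t)@R; q=q@K.T; return q[:,:2]/q[:,2:]
def save(name,img,rect=None,k=1):
    if rect: a,b,c,d=rect; img=img[b:d,a:c]
    img=cv2.resize(img,None,fx=k,fy=k,interpolation=cv2.INTER_CUBIC); cv2.imwrite(f"pics/{name}.png",img[:,:,::-1])
def tgt(x,y,z,yaw=None):
    """yaw: world direction (deg) of the jaw (tool y) axis; prints slide/roll"""
    s=r.read_state(); R=np.array(s["tool_rot"]);p=np.array(s["eef_pos"])
    cur=np.degrees(np.arctan2(R[1,1],R[0,1]))
    # assume exactly down
    c,sn=np.cos(np.radians(cur)),np.sin(np.radians(cur))
    ty=np.array([c,sn,0]);tz=np.array([0,0,-1.]);tx=np.cross(ty,tz)
    d=np.array([x,y,z])-p
    sl=np.array([d@tx,d@ty,d@tz])/25
    roll=0
    if yaw is not None:
        dy=(yaw-cur+90)%180-90; roll=-dy/6
    print("slide",np.round(sl,3).tolist(),"roll",round(roll,3),"dist",round(np.linalg.norm(d)),"cur jaw yaw",round(cur,2),"pos",np.round(p,1).tolist(),"t",s["time"],"w",round(s["grip_width"],1),"q",np.round(s["joint_positions"],0).tolist())
E
python3 - <<'E'
from h import *
img,K,R,t=cam("top")
for nm,p,z in [("round heater/lid",(407,273),55),("blue",(395.5,232),20),("stack",(319,229),140),("sq",(241,226),50),("rect",(155,283),50),("rack",(392,198),56),("bottle",(297,150),150)]:
    print(nm,np.round(plane(p,z,K,R,t)[0]))
save("topc1",img,(350,180,470,320),5)
i2,*_=cam("scene"); save("scc1",i2,(80,180,330,360),3)
E
```

```text
round heater/lid [ 439. -361.   55.]
blue [ 559. -350.   20.]
stack [ 552. -112.  140.]
sq [578.  98.  50.]
rect [423. 333.  50.]
rack [ 652. -335.   56.]
bottle [765. -60. 150.]
```

View pics/topc1.png

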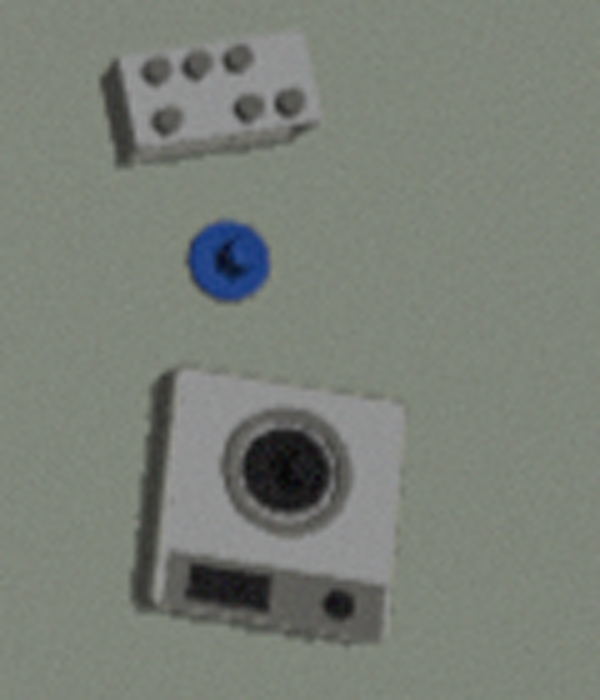

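View pics/scc1.png

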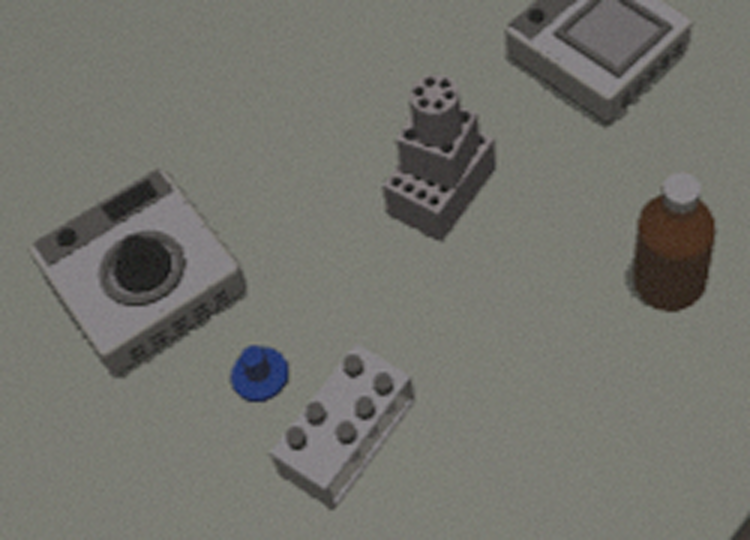

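```bash
python3 -c "
from h import *
tgt(423,333,260,90)"
```

```text
slide [-12.055, -3.156, -1.231] roll -2.958 dist 313 cur jaw yaw 72.25 pos [160.0, 500.0, 229.2] t 0.95 w 85.2 q [68.0, 3.0, 80.0, 0.0, 97.0, -4.0]
```

Emit:
servo_tool:
  moves:
    - {"slide": [-12,-3.15,-1.25],"roll": -3}
    - {"slide": [-12,-3.15,-1.25],"roll": -3}
    - {"slide": [-12,-3.15,-1.25],"roll": -3}
    - {"slide": [-12,-3.15,-1.25],"roll": -3}
    - {"slide": [-12,-3.15,-1.25],"roll": -3}
    - {"slide": [-12,-3.15,-1.25],"roll": -3}
    - {"slide": [-12,-3.15,-1.25],"roll": -3}
    - {"slide": [-12,-3.15,-1.25],"roll": -3}
    - {"slide": [-12,-3.15,-1.25],"roll": -3}
    - {"slide": [-12,-3.15,-1.25],"roll": -3}
    - {"slide": [-12,-3.15,-1.25],"roll": -3}

```text
time: 2.05
eef_pos: [420.8, 334.4, 260.5]
tool_rot: [[-1.0, -0.006, -0.0], [-0.006, 1.0, 0.0], [0.0, 0.0, -1.0]]
ft_force: [-0.3, 0.4, -0.2]
grip_width: 85.3
```

```bash
python3 -c "
from h import *
img,K,R,t=cam('wrist');save('w1',img)
print([(np.round(d['centre'],1).tolist(),d['score']) for d in r.landmark_of('wrist','heater_rect_bay')])
d=r.landmark_of('wrist','heater_rect_bay')
if d: print(plane(d[0]['centre'],50,K,R,t))
tgt(578,98,280,90)"
```

```text
[([275.6, 184.2], 0.78)]
[[423.66717314 334.18985806  50.        ]]
slide [-6.221, -9.48, -0.78] roll 0.054 dist 284 cur jaw yaw 90.32 pos [421.1, 334.1, 260.5] t 2.2 w 85.6 q [34.0, 5.0, 75.0, 0.0, 100.0, -56.0]
```

View pics/w1.png

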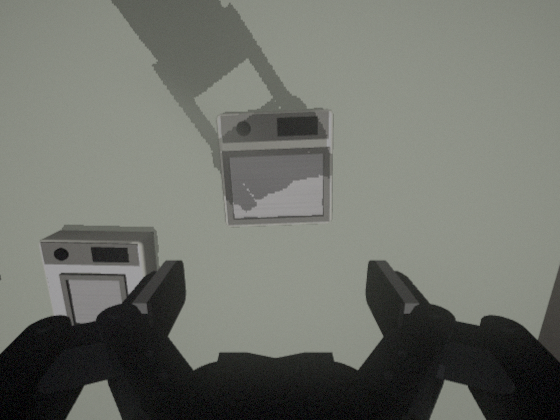

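```bash
cat >> h.py <<'E'
def rect(img,K,R,t,x0,y0,z,half=90,k=4):
    """top-down rectified view at plane z: image right=+y... right = -y, up=+x"""
    n=2*half*k
    c=np.array([[x0+half,y0+half,z],[x0+half,y0-half,z],[x0-half,y0-half,z],[x0-half,y0+half,z]],float)
    H=cv2.getPerspectiveTransform(proj(c,K,R,t).astype(np.float32),np.float32([[0,0],[n,0],[n,n],[0,n]]))
    return cv2.warpPerspective(img,H,(n,n),flags=cv2.INTER_CUBIC)
def uv(x,y,x0,y0,half=90,k=4): return ((y0+half-y)*k,(x0+half-x)*k)
def box(im,x,y,yaw,sx,sy,x0,y0,half=90,k=4,col=(255,0,0)):
    a=np.radians(yaw);c,s=np.cos(a),np.sin(a)
    P=[(x+u*c-v*s,y+u*s+v*c) for u,v in((sx/2,sy/2),(sx/2,-sy/2),(-sx/2,-sy/2),(-sx/2,sy/2))]
    cv2.polylines(im,[np.int32([uv(a,b,x0,y0,half,k) for a,b in P])],True,col,1)
E
python3 -c "
from h import *
img,K,R,t=cam('wrist')
x0,y0=423,334
im=rect(img,K,R,t,x0,y0,55,75,4)
save('r1',im)
g=cv2.cvtColor(im,cv2.COLOR_RGB2GRAY)
e=cv2.Canny(g,40,90)
L=cv2.HoughLinesP(e,1,np.pi/720,60,minLineLength=120,maxLineGap=15)
for l in (L[:,0] if L is not None else []): 
  a,b,c,d=l; print(l,round(np.degrees(np.arctan2(d-b,c-a)),1))
"
```

```text
[ 59 475 300 465] -2.4
```

View pics/r1.png

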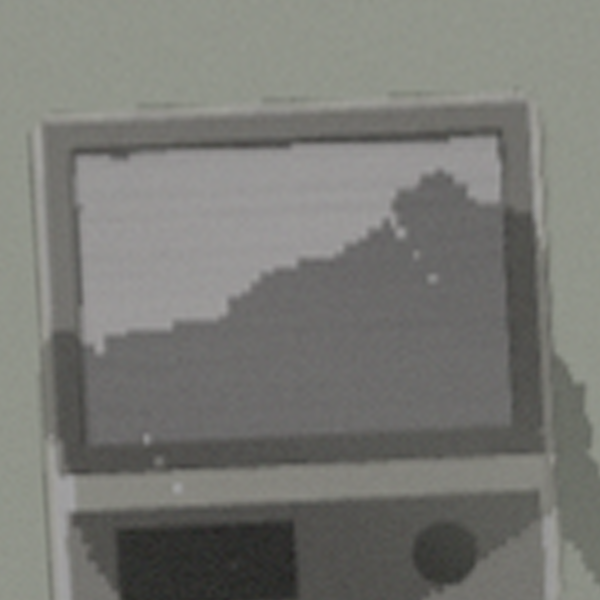

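Emit:
servo_tool:
  moves:
    - {"slide": [-6.2,-9.5,-0.8],"roll": 0}
    - {"slide": [-6.2,-9.5,-0.8],"roll": 0}
    - {"slide": [-6.2,-9.5,-0.8],"roll": 0}
    - {"slide": [-6.2,-9.5,-0.8],"roll": 0}
    - {"slide": [-6.2,-9.5,-0.8],"roll": 0}
    - {"slide": [-6.2,-9.5,-0.8],"roll": 0}
    - {"slide": [-6.2,-9.5,-0.8],"roll": 0}
    - {"slide": [-6.2,-9.5,-0.8],"roll": 0}
    - {"slide": [-6.2,-9.5,-0.8],"roll": 0}

```text
time: 3.15
eef_pos: [577.4, 97.8, 280.5]
tool_rot: [[-1.0, -0.006, -0.0], [-0.006, 1.0, 0.0], [0.0, 0.0, -1.0]]
ft_force: [-0.8, 0.4, 0.7]
grip_width: 84.8
```

```bash
python3 -c "
from h import *
img,K,R,t=cam('wrist');save('w2',img)
d=r.landmark_of('wrist','heater_square_bay')
if d: print(plane(d[0]['centre'],50,K,R,t))
im=rect(img,K,R,t,578,98,55,75,4)
save('r2',im)
tgt(552,-112,330,90)"
```

```text
[[580.29333609 105.04285827  50.        ]]
slide [1.064, -8.393, -1.975] roll 0.059 dist 217 cur jaw yaw 90.36 pos [577.3, 98.0, 280.6] t 3.25 w 85.4 q [6.0, 13.0, 64.0, 0.0, 103.0, -84.0]
```

View pics/r2.png

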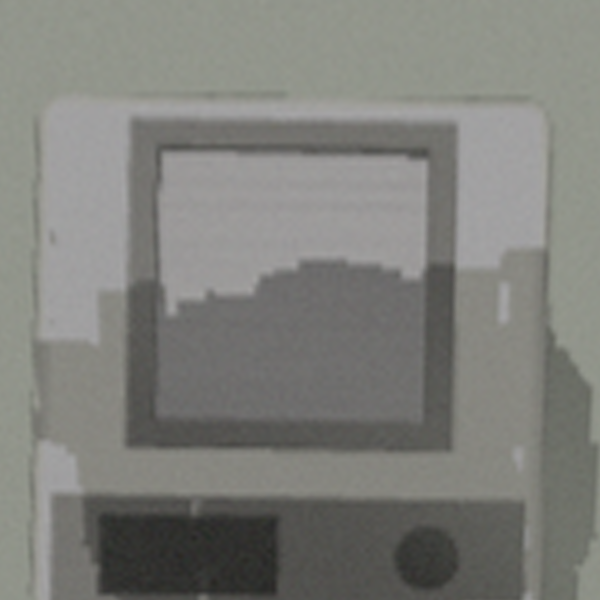

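View pics/w2.png

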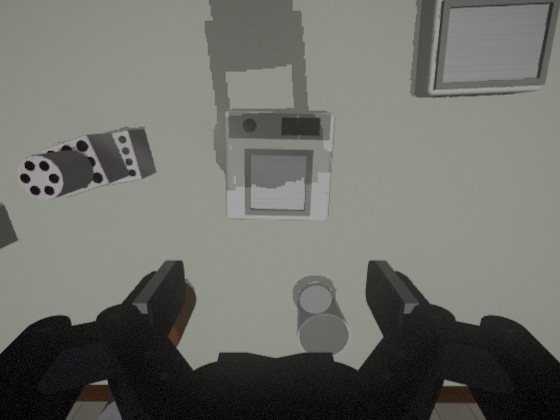

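Emit:
servo_tool:
  moves:
    - {"slide": [1,-8.4,-2],"roll": 0}
    - {"slide": [1,-8.4,-2],"roll": 0}
    - {"slide": [1,-8.4,-2],"roll": 0}
    - {"slide": [1,-8.4,-2],"roll": 0}
    - {"slide": [1,-8.4,-2],"roll": 0}
    - {"slide": [1,-8.4,-2],"roll": 0}
    - {"slide": [1,-8.4,-2],"roll": 0}

```text
time: 3.95
eef_pos: [553.8, -112.1, 330.2]
tool_rot: [[-1.0, -0.005, -0.0], [-0.005, 1.0, 0.001], [0.0, 0.001, -1.0]]
ft_force: [-0.2, -0.1, -0.2]
grip_width: 85.7
```

```bash
python3 -c "
from h import *
img,K,R,t=cam('wrist');save('w3',img)
for q,z in (('round_block_mid',125),('square_block_mid',75),('rect_block_mid',25)):
  d=r.landmark_of('wrist',q)
  for e in d: print(q,e['score'],plane(e['centre'],z,K,R,t))
im=np.hstack([rect(img,K,R,t,552,-112,z,62,3) for z in (150,100)]+[])
save('r3',im)
save('r3b',rect(img,K,R,t,552,-112,50,75,4))
tgt(439,-361,260,90)"
```

```text
round_block_mid 0.79 [[ 560.07158814 -112.67742573  125.        ]]
square_block_mid 0.88 [[ 556.79025476 -115.34867297   75.        ]]
slide [4.662, -9.939, 2.8] roll 0.064 dist 283 cur jaw yaw 90.38 pos [553.9, -111.8, 330.0] t 4.15 w 85.4 q [-15.0, 10.0, 62.0, 0.0, 109.0, -106.0]
```

View pics/w3.png

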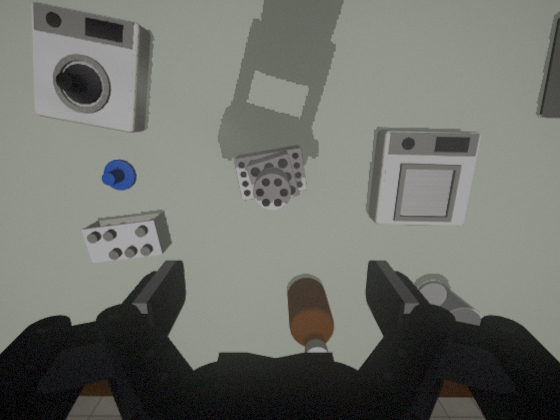

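View pics/r3.png

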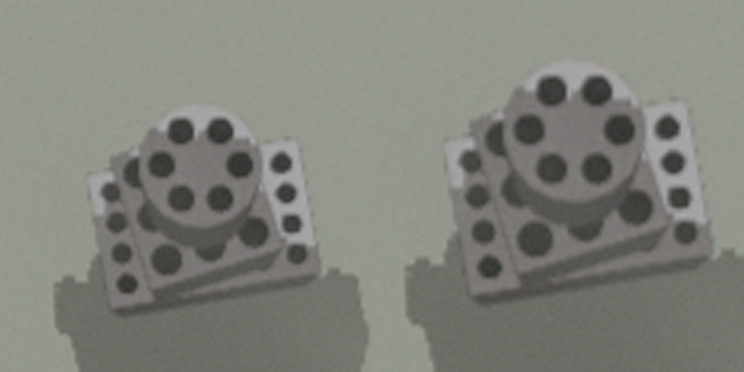

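View pics/r3b.png

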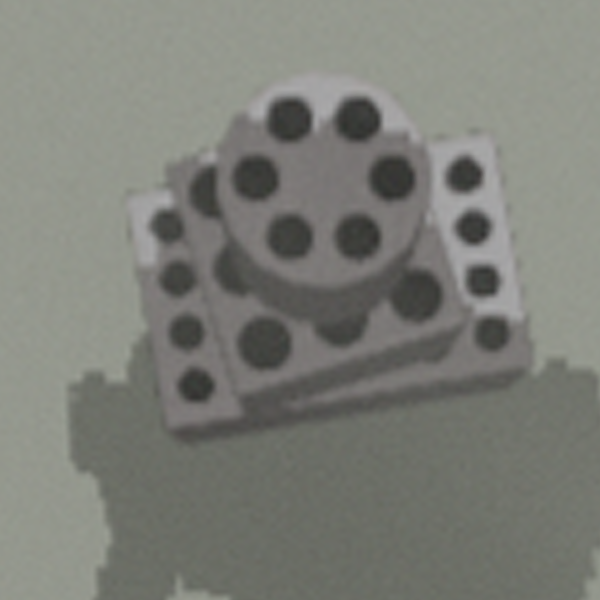

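Emit:
servo_tool:
  moves:
    - {"slide": [4.6,-10,2.8],"roll": 0}
    - {"slide": [4.6,-10,2.8],"roll": 0}
    - {"slide": [4.6,-10,2.8],"roll": 0}
    - {"slide": [4.6,-10,2.8],"roll": 0}
    - {"slide": [4.6,-10,2.8],"roll": 0}
    - {"slide": [4.6,-10,2.8],"roll": 0}
    - {"slide": [4.6,-10,2.8],"roll": 0}
    - {"slide": [4.6,-10,2.8],"roll": 0}
    - {"slide": [4.6,-10,2.8],"roll": 0}

```text
time: 5.05
eef_pos: [440.7, -362.7, 260.9]
tool_rot: [[-1.0, -0.006, 0.001], [-0.006, 1.0, -0.0], [-0.001, -0.0, -1.0]]
ft_force: [0.8, 0.3, -0.2]
grip_width: 85.7
```

```bash
python3 -c "
from h import *
img,K,R,t=cam('wrist');save('w4',img)
for q,z in (('heater_round_bay',50),('lid_mid',70)):
  for e in r.landmark_of('wrist',q): print(q,e['score'],e['centre'],plane(e['centre'],z,K,R,t))
im=np.hstack([rect(img,K,R,t,439,-361,z,62,3) for z in (55,90)])
save('r4',im)
tgt(439,-361,260,90)"
```

```text
lid_mid 0.85 [276.0, 185.4] [[ 441.0757495  -362.53457723   70.        ]]
lid_mid 0.8 [285.7, 268.1] [[ 542.86705403 -350.09628835   70.        ]]
slide [0.066, 0.073, 0.039] roll 0.061 dist 3 cur jaw yaw 90.37 pos [440.7, -362.8, 261.0] t 5.2 w 85.3 q [-43.0, 10.0, 69.0, 0.0, 101.0, -134.0]
```

View pics/w4.png

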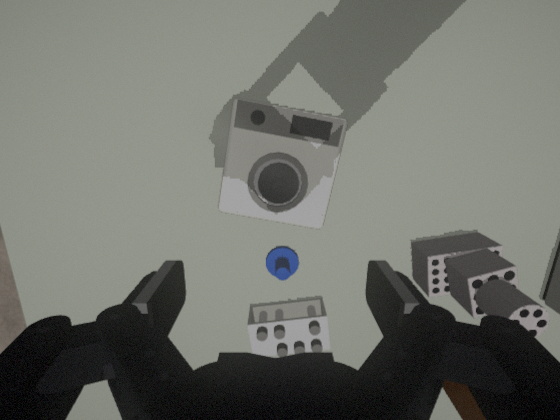

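View pics/r4.png

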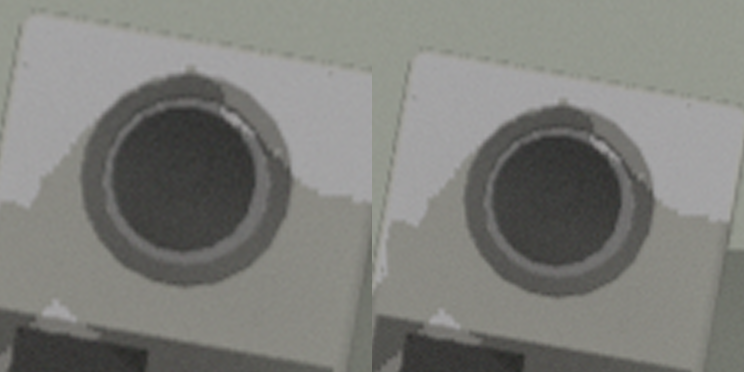

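```bash
python3 -c "
from h import *
img,K,R,t=cam('wrist')
im=rect(img,K,R,t,441,-361,90,40,8)
im=np.clip((im.astype(float)-30)*5,0,255).astype(np.uint8)
save('r5',im)"
```

```text
(no output)
```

View pics/r5.png

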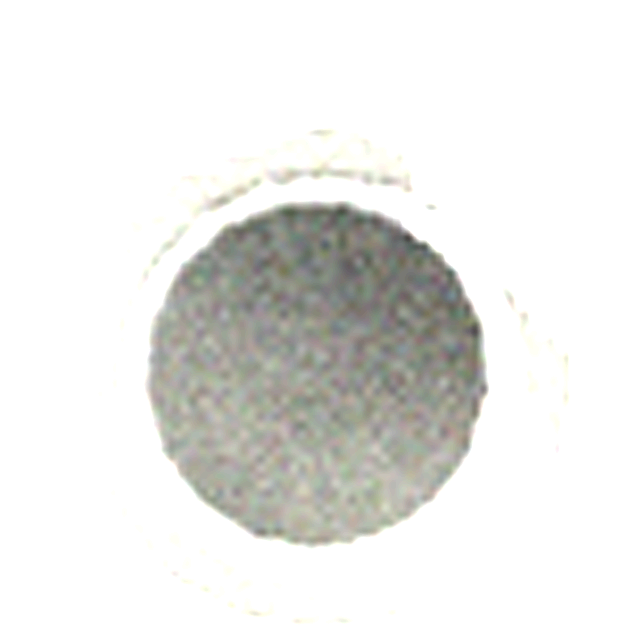

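```bash
python3 -c "
from h import *
img,K,R,t=cam('wrist')
g=cv2.cvtColor(img,cv2.COLOR_RGB2GRAY)
m=(g<62).astype(np.uint8); n,l,s,c=cv2.connectedComponentsWithStats(m)
i=l[185,278]; print(s[i],c[i]); 
P=np.argwhere(l==i)[:,::-1]; W=plane(P,58,K,R,t); print(W.mean(0),W.max(0)-W.min(0),(W.max(0)+W.min(0))/2)
q=(W.max(0)+W.min(0))/2
tgt(q[0],q[1],105,90); tgt(q[0],q[1],80,90)"
```

```text
[259 176  36  27 604] [274.76324503 190.28311258]
[ 449.23658552 -364.20553636   58.        ] [30.71913384 40.64226073  0.        ] [ 447.91652864 -362.1818148    58.        ]
slide [-0.302, 0.036, 6.232] roll 0.055 dist 156 cur jaw yaw 90.33 pos [440.4, -363.1, 260.8] t 5.3 w 85.3 q [-43.0, 10.0, 69.0, 0.0, 101.0, -134.0]
slide [-0.302, 0.036, 7.232] roll 0.055 dist 181 cur jaw yaw 90.33 pos [440.4, -363.1, 260.8] t 5.3 w 85.3 q [-43.0, 10.0, 69.0, 0.0, 101.0, -134.0]
```

```bash
python3 -c "
from h import *
img,K,R,t=cam('wrist')
g=cv2.cvtColor(img,cv2.COLOR_RGB2GRAY)
m=(g<80).astype(np.uint8); n,l,s,c=cv2.connectedComponentsWithStats(m)
i=l[185,278]; print(s[i],c[i]); 
P=np.argwhere(l==i)[:,::-1]; W=plane(P,58,K,R,t); print(W.mean(0),W.max(0)-W.min(0),(W.max(0)+W.min(0))/2)
q=W.mean(0)
tgt(q[0],q[1],105,90); tgt(q[0],q[1],80,90)"
```

```text
[ 258  163   41   41 1303] [278.43207982 183.1580967 ]
[ 440.6843915  -360.21002778   58.        ] [46.91726236 46.27217459  0.        ] [ 440.83314838 -360.61787768   58.        ]
slide [-0.019, 0.123, 6.229] roll 0.053 dist 156 cur jaw yaw 90.32 pos [440.2, -363.3, 260.7] t 5.35 w 85.2 q [-43.0, 10.0, 69.0, 0.0, 101.0, -134.0]
slide [-0.019, 0.123, 7.229] roll 0.053 dist 181 cur jaw yaw 90.32 pos [440.2, -363.3, 260.7] t 5.35 w 85.2 q [-43.0, 10.0, 69.0, 0.0, 101.0, -134.0]
```

Emit:
servo_tool:
  moves:
    - {"slide": [-0.02,0.1,5.5],"roll": 0}
    - {"slide": [-0.02,0.1,5.5],"roll": 0}
    - {"slide": [-0.02,0.1,5.5],"roll": 0}
    - {"slide": [-0.02,0.1,6.2],"roll": 0}
    - {"slide": [-0.02,0.1,6.8],"roll": 0}
    - {"slide": [-0.02,0.1,7.2],"roll": 0}
    - {"slide": [-0.02,0.1,7.2],"roll": 0}

```text
time: 6.05
eef_pos: [440.1, -361.1, 79.6]
tool_rot: [[-1.0, -0.005, -0.001], [-0.005, 1.0, 0.001], [0.001, 0.001, -1.0]]
ft_force: [-0.2, 0.4, -0.8]
grip_width: 85.2
```

Emit:
servo_tool:
  claw: 0
  moves:
    - {"slide": [0,0,0],"roll": 0}
    - {"slide": [0,0,0],"roll": 0}
    - {"slide": [0,0,0],"roll": 0}
    - {"slide": [0,0,0],"roll": 0}
    - {"slide": [0,0,0],"roll": 0}
    - {"slide": [0,0,0],"roll": 0}
    - {"slide": [0,0,0],"roll": 0}
    - {"slide": [0,0,0],"roll": 0}
    - {"slide": [0,0,0],"roll": 0}
    - {"slide": [0,0,0],"roll": 0}
    - {"slide": [0,0,0],"roll": 0}
    - {"slide": [0,0,0],"roll": 0}

```text
time: 7.25
eef_pos: [440.5, -361.5, 81.0]
tool_rot: [[-1.0, -0.004, 0.001], [-0.004, 1.0, -0.0], [-0.001, -0.0, -1.0]]
ft_force: [-1.7, 2.0, 5.4]
grip_width: 16.3
```

```bash
python3 -c "
from h import *
img,K,R,t=cam('wrist');save('w5',img)
img,K,R,t=cam('scene');save('s5',img,(60,200,220,340),5)
s=r.read_state();print(s['grip_width'],s['ft_force'],s['eef_pos'])
"
```

```text
16.082899920862133 [0.66362064 1.47520903 6.62698418] [ 440.51194695 -361.44839704   81.02164557]
```

View pics/w5.png

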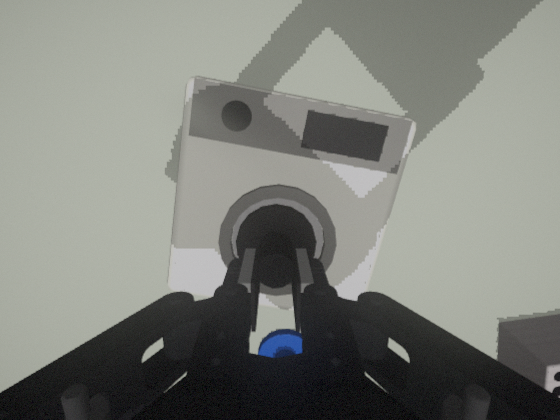

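View pics/s5.png

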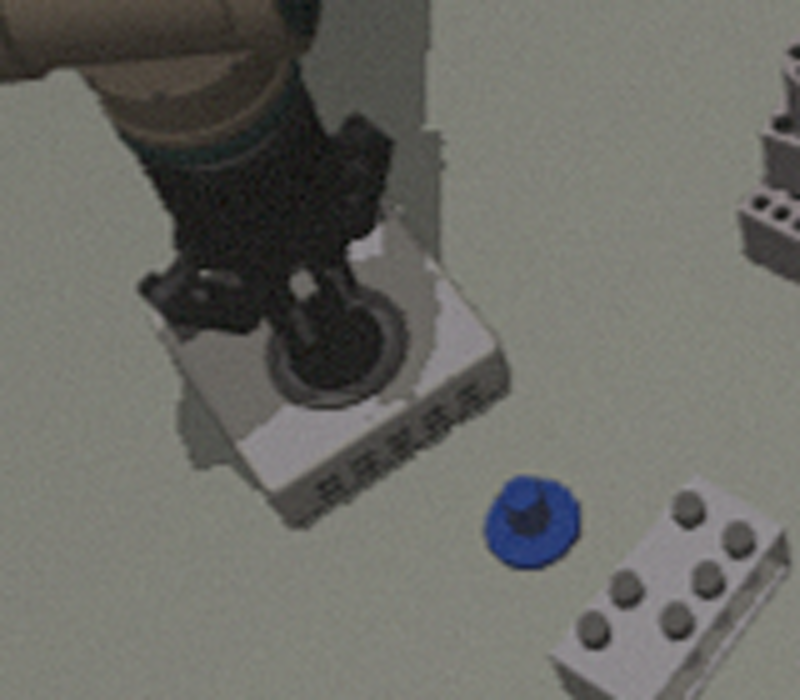

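Emit:
servo_tool:
  moves:
    - {"slide": [0,0,-0.2],"roll": 0}
    - {"slide": [0,0,-0.5],"roll": 0}
    - {"slide": [0,0,-1],"roll": 0}
    - {"slide": [0,0,-2],"roll": 0}
    - {"slide": [0,0,-3],"roll": 0}
    - {"slide": [0,0,-3],"roll": 0}

```text
time: 7.95
eef_pos: [441.8, -362.7, 160.6]
tool_rot: [[-1.0, -0.004, 0.006], [-0.004, 1.0, -0.006], [-0.006, -0.006, -1.0]]
ft_force: [-0.2, -0.5, -0.6]
grip_width: 16.3
```

```bash
python3 -c "
from h import *
img,K,R,t=cam('wrist');save('w6',img)
img,K,R,t=cam('scene');save('s6',img,(60,180,220,320),5)
s=r.read_state();print(s['grip_width'],s['ft_force'],s['eef_pos'])
tgt(430,-190,155,90)
"
```

```text
16.546271899437933 [-0.56356213 -0.00486956 -0.92003039] [ 440.44140957 -361.53082231  156.04938305]
slide [0.388, 6.863, 0.042] roll 0.041 dist 172 cur jaw yaw 90.25 pos [440.4, -361.5, 156.0] t 8.05 w 16.5 q [-43.0, 12.0, 79.0, 0.0, 89.0, -133.0]
```

View pics/w6.png

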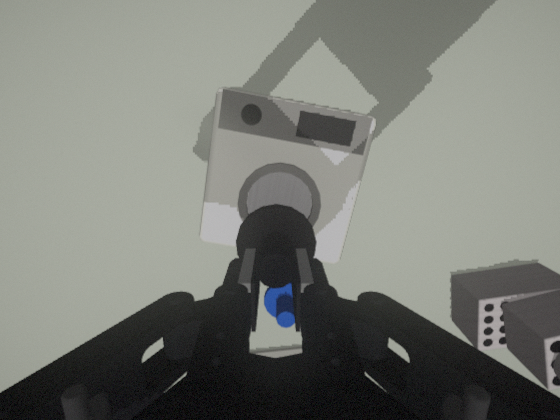

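View pics/s6.png

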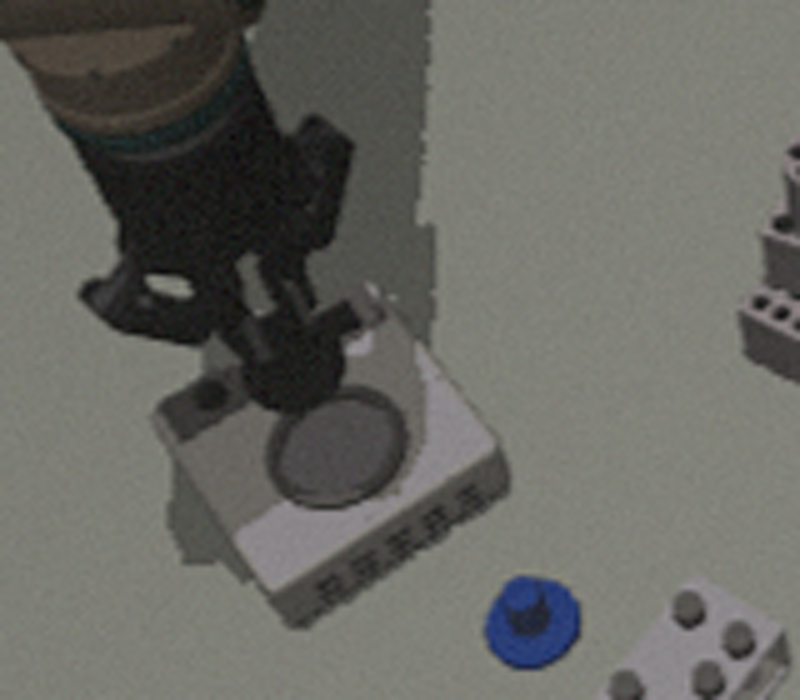

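```bash
python3 -c "
from h import *
img,K,R,t=cam('wrist')
s=r.read_state();p=np.array(s['eef_pos'])
for dx in(-3,0,3): print(dx,proj([p+[dx,0,-27]],K,R,t), proj([p+[dx,24,-27],p+[dx,-24,-27]],K,R,t)[:,0], proj([p+[dx-24,0,-31],p+[dx-24,0,-23]],K,R,t)[:,1])
save('r6',rect(img,K,R,t,441,-361,55,40,7))
"
```

```text
-3 [[276.81414189 235.21793285]] [316.57547861 237.05744653] [194.9811476  198.32701468]
0 [[276.78532962 239.84554276]] [316.36593987 237.20931862] [199.86862678 203.41196344]
3 [[276.75677806 244.43127825]] [316.15829733 237.35981652] [204.71117543 208.4481332 ]
```

View pics/r6.png

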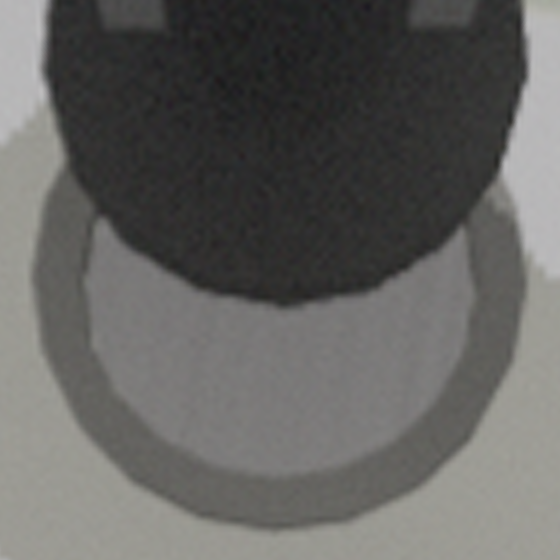

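Emit:
servo_tool:
  moves:
    - {"slide": [0.4,6.8,0],"roll": 0}
    - {"slide": [0.4,6.8,0],"roll": 0}
    - {"slide": [0.4,6.8,0],"roll": 0}
    - {"slide": [0.4,6.8,0],"roll": 0}
    - {"slide": [0.4,6.8,0],"roll": 0}
    - {"slide": [0.4,6.8,1],"roll": 0}
    - {"slide": [0.4,6.8,2.5],"roll": 0}
    - {"slide": [0.4,6.8,3.5],"roll": 0}
    - {"slide": [0.4,6.8,4],"roll": 0}
    - {"slide": [0.4,6.8,4.5],"roll": 0}
    - {"slide": [0.4,6.8,4.8],"roll": 0}
    - {"slide": [0.4,6.8,4.8],"roll": 0}

```text
time: 9.3
eef_pos: [429.4, -191.5, 34.9]
tool_rot: [[-1.0, -0.004, -0.001], [-0.004, 1.0, 0.0], [0.001, 0.0, -1.0]]
ft_force: [0.1, -0.2, -0.3]
grip_width: 16.0
```

Emit:
servo_tool:
  moves:
    - {"slide": [0,0,0.06],"roll": 0}
    - {"slide": [0,0,0.1],"roll": 0}
    - {"slide": [0,0,0.14],"roll": 0}
    - {"slide": [0,0,0.16],"roll": 0}
    - {"slide": [0,0,0.16],"roll": 0}

```text
time: 9.8
eef_pos: [429.6, -191.4, 31.5]
tool_rot: [[-1.0, -0.004, 0.0], [-0.004, 1.0, -0.0], [-0.0, -0.0, -1.0]]
ft_force: [-0.0, 0.4, 0.0]
grip_width: 16.3
```

Emit:
servo_tool:
  moves:
    - {"slide": [0,0,0.03],"roll": 0}
    - {"slide": [0,0,0.05],"roll": 0}
    - {"slide": [0,0,0.05],"roll": 0}

```text
time: 10.1
eef_pos: [429.9, -191.4, 31.1]
tool_rot: [[-1.0, -0.004, 0.001], [-0.004, 1.0, -0.0], [-0.001, -0.0, -1.0]]
ft_force: [-2.5, 1.5, 6.3]
grip_width: 16.3
```

Contact felt (6 N). Release and rise.

Emit:
servo_tool:
  claw: 1
  moves:
    - {"slide": [0,0,0],"roll": 0}
    - {"slide": [0,0,0],"roll": 0}
    - {"slide": [0,0,0],"roll": 0}
    - {"slide": [0,0,0],"roll": 0}
    - {"slide": [0,0,0],"roll": 0}
    - {"slide": [0,0,0],"roll": 0}
    - {"slide": [0,0,-1],"roll": 0}
    - {"slide": [0,0,-3],"roll": 0}
    - {"slide": [0,0,-5],"roll": 0}
    - {"slide": [0,0,-7],"roll": 0}
    - {"slide": [0,0,-8],"roll": 0}
    - {"slide": [0,0,-8],"roll": 0}

```text
time: 11.3
eef_pos: [431.0, -192.2, 235.0]
tool_rot: [[-1.0, -0.004, 0.008], [-0.004, 1.0, -0.004], [-0.008, -0.004, -1.0]]
ft_force: [-0.4, -0.2, -0.3]
grip_width: 85.3
```

```bash
python3 -c "
from h import *
img,K,R,t=cam('wrist');save('w7',img)
for e in r.landmark_of('wrist','lid_mid'): print(e['score'],e['centre'],plane(e['centre'],20,K,R,t))
g=cv2.cvtColor(img,cv2.COLOR_RGB2GRAY)
c0=proj([[431,-191,8]],K,R,t)[0].astype(int);print(c0)
m=(g<75).astype(np.uint8); n,l,s,c=cv2.connectedComponentsWithStats(m)
i=l[c0[1],c0[0]]; print(s[i],c[i]); 
P=np.argwhere(l==i)[:,::-1]; W=plane(P,8,K,R,t); print(W.mean(0),W.max(0)-W.min(0),(W.max(0)+W.min(0))/2)
tgt(558,-116,230,90)"
```

```text
0.69 [274.2, 177.4] [[ 428.27199654 -195.02689853   20.        ]]
0.57 [156.4, 282.4] [[ 569.58871514 -350.150076     20.        ]]
0.45 [512.4, 304.0] [[598.73683044 125.41160636  20.        ]]
[277 177]
[ 258  158   38   38 1107] [276.90876242 176.40740741]
[ 429.43098848 -191.80641473    8.        ] [4.58890051e+01 4.54537632e+01 5.68434189e-14] [ 429.83935341 -192.2520513     8.        ]
slide [-5.152, 2.994, -0.004] roll 0.041 dist 149 cur jaw yaw 90.25 pos [429.5, -191.4, 229.9] t 11.4 w 85.2 q [-29.0, -6.0, 89.0, 0.0, 97.0, -119.0]
```

View pics/w7.png

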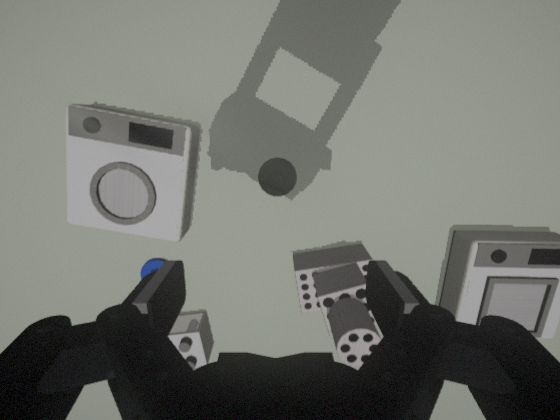

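Emit:
servo_tool:
  moves:
    - {"slide": [-5.15,3,0],"roll": 0}
    - {"slide": [-5.15,3,0],"roll": 0}
    - {"slide": [-5.15,3,0],"roll": 0}
    - {"slide": [-5.15,3,0],"roll": 0}
    - {"slide": [-5.15,3,0],"roll": 0}
    - {"slide": [-5.15,3,0],"roll": 0}
    - {"slide": [-5.15,3,0],"roll": 0}

```text
time: 12.1
eef_pos: [557.1, -116.6, 230.4]
tool_rot: [[-1.0, -0.003, 0.0], [-0.003, 1.0, -0.0], [-0.0, -0.0, -1.0]]
ft_force: [1.0, 0.6, 0.4]
grip_width: 85.4
```

```bash
python3 -c "
from h import *
img,K,R,t=cam('wrist');save('w8',img)
im=np.hstack([rect(img,K,R,t,558,-116,z,62,3) for z in (150,100)]); save('r8',im)
tgt(558,-116,230,90)"
```

```text
slide [-0.03, 0.025, 0.025] roll 0.028 dist 1 cur jaw yaw 90.17 pos [557.2, -116.6, 230.6] t 12.15 w 85.4 q [-16.0, 10.0, 72.0, -0.0, 97.0, -106.0]
```

View pics/w8.png

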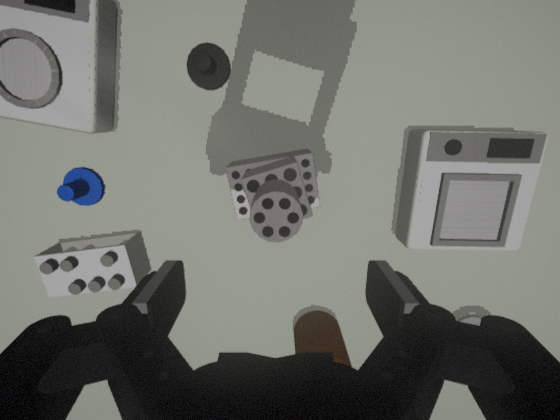

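View pics/r8.png

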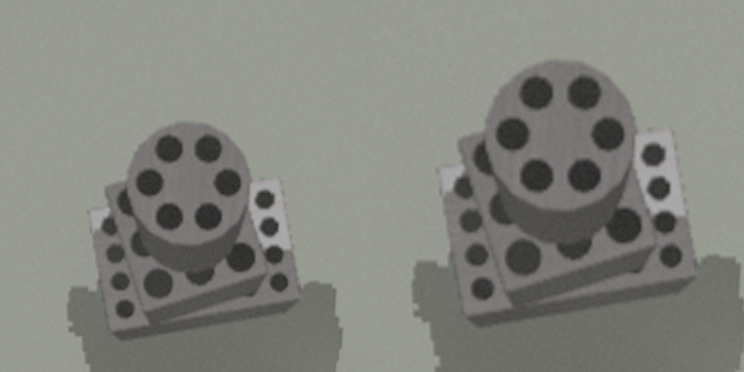

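Emit:
servo_tool:
  moves:
    - {"slide": [-0.07,-0.01,1.5],"roll": 0}
    - {"slide": [-0.07,-0.01,2.5],"roll": 0}
    - {"slide": [-0.07,-0.01,3.2],"roll": 0}
    - {"slide": [-0.07,-0.01,3.7],"roll": 0}
    - {"slide": [-0.07,-0.01,3.94],"roll": 0}
    - {"slide": [-0.07,-0.01,3.94],"roll": 0}
    - {"slide": [-0.07,-0.01,3.94],"roll": 0}

```text
time: 12.85
eef_pos: [560.2, -116.3, 132.9]
tool_rot: [[-1.0, -0.004, 0.002], [-0.004, 1.0, -0.0], [-0.002, -0.0, -1.0]]
ft_force: [1.0, 0.2, 0.3]
grip_width: 85.4
```

Emit:
servo_tool:
  claw: 0
  moves:
    - {"slide": [0,0,0],"roll": 0}
    - {"slide": [0,0,0],"roll": 0}
    - {"slide": [0,0,0],"roll": 0}
    - {"slide": [0,0,0],"roll": 0}
    - {"slide": [0,0,0],"roll": 0}
    - {"slide": [0,0,0],"roll": 0}
    - {"slide": [0,0,0],"roll": 0}
    - {"slide": [0,0,0],"roll": 0}

```text
time: 13.65
eef_pos: [560.2, -116.3, 132.6]
tool_rot: [[-1.0, -0.004, 0.002], [-0.004, 1.0, -0.0], [-0.002, -0.0, -1.0]]
ft_force: [1.4, -0.4, 5.2]
grip_width: 39.7
```

Emit:
servo_tool:
  moves:
    - {"slide": [0,0,-0.3],"roll": 0}
    - {"slide": [0,0,-1],"roll": 0}
    - {"slide": [0,0,-2],"roll": 0}
    - {"slide": [0,0,-2],"roll": 0}
    - {"slide": [0,0,-2],"roll": 0}

```text
time: 14.15
eef_pos: [559.6, -116.0, 181.0]
tool_rot: [[-1.0, -0.004, -0.0], [-0.004, 1.0, 0.0], [0.0, 0.0, -1.0]]
ft_force: [-0.7, 0.3, -2.3]
grip_width: 39.9
```

```bash
python3 -c "
from h import *
img,K,R,t=cam('wrist');save('w9',img)
tgt(440.7,-360.9,180,90)
p=np.array(r.read_state()['eef_pos'])
a=np.linspace(0,2*np.pi,40)
for z,c in ((18,(255,0,0)),(-32,(0,255,0))):
  P=np.c_[p[0]+21*np.cos(a),p[1]+21*np.sin(a),np.full(40,p[2]+z)]
  cv2.polylines(img,[proj(P,K,R,t).astype(np.int32)],True,c,1)
save('w9',img)
img,*_=cam('scene');save('s9',img,(150,130,310,270),5)
"
```

```text
slide [4.781, -9.779, 0.002] roll 0.042 dist 272 cur jaw yaw 90.25 pos [559.1, -115.9, 180.1] t 14.2 w 39.9 q [-15.0, 12.0, 76.0, 0.0, 92.0, -106.0]
```

View pics/w9.png

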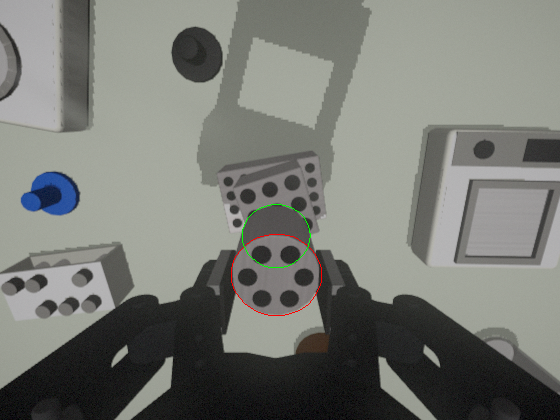

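View pics/s9.png

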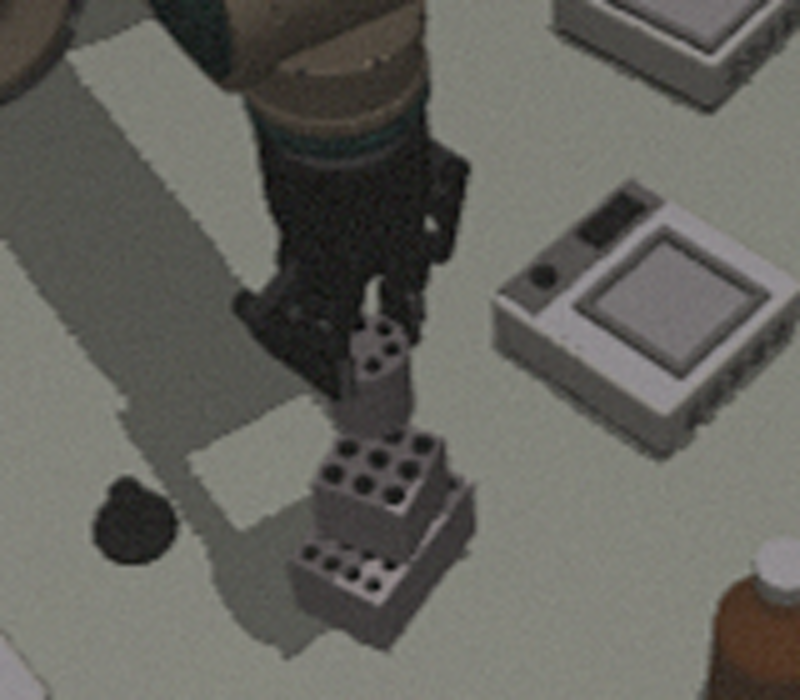

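Emit:
servo_tool:
  moves:
    - {"slide": [4.78,-9.78,0],"roll": 0}
    - {"slide": [4.78,-9.78,0],"roll": 0}
    - {"slide": [4.78,-9.78,0],"roll": 0}
    - {"slide": [4.78,-9.78,0],"roll": 0}
    - {"slide": [4.78,-9.78,0],"roll": 0}
    - {"slide": [4.78,-9.78,0],"roll": 0}
    - {"slide": [4.78,-9.78,0],"roll": 0}
    - {"slide": [4.78,-9.78,0],"roll": 0}
    - {"slide": [4.78,-9.78,0],"roll": 0}
    - {"slide": [4.78,-9.78,0],"roll": 0}

```text
time: 15.25
eef_pos: [441.9, -359.9, 181.3]
tool_rot: [[-1.0, -0.006, -0.0], [-0.006, 1.0, 0.001], [0.0, 0.001, -1.0]]
ft_force: [0.4, -0.3, -1.5]
grip_width: 39.4
```

```bash
python3 -c "
from h import *
tgt(440.7,-360.9,82,90)
"
```

```text
slide [0.048, -0.038, 3.973] roll 0.059 dist 99 cur jaw yaw 90.35 pos [441.9, -359.9, 181.3] t 15.25 w 39.4 q [-43.0, 11.0, 77.0, 0.0, 92.0, -133.0]
```

Emit:
servo_tool:
  moves:
    - {"slide": [0.04,-0.04,1.5],"roll": 0}
    - {"slide": [0.04,-0.04,2.6],"roll": 0}
    - {"slide": [0.04,-0.04,3.3],"roll": 0}
    - {"slide": [0.04,-0.04,3.6],"roll": 0}
    - {"slide": [0.04,-0.04,3.8],"roll": 0}
    - {"slide": [0.04,-0.04,3.8],"roll": 0}
    - {"slide": [0.04,-0.04,3.8],"roll": 0}

```text
time: 15.95
eef_pos: [440.9, -362.4, 87.9]
tool_rot: [[-1.0, -0.005, 0.001], [-0.005, 1.0, -0.001], [-0.001, -0.001, -1.0]]
ft_force: [0.5, 0.1, -1.3]
grip_width: 39.7
```

```bash
python3 -c "
from h import *
img,K,R,t=cam('wrist');save('w10',img)
tgt(440.7,-360.9,82,90)
"
```

```text
slide [0.005, 0.063, 0.238] roll 0.043 dist 6 cur jaw yaw 90.26 pos [440.8, -362.5, 88.0] t 16.0 w 39.8 q [-43.0, 15.0, 83.0, 0.0, 82.0, -133.0]
```

View pics/w10.png

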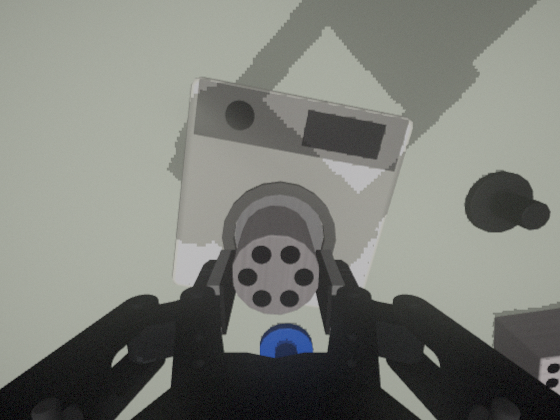

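Emit:
servo_tool:
  moves:
    - {"slide": [0,0.06,0.08],"roll": 0}
    - {"slide": [0,0.06,0.14],"roll": 0}
    - {"slide": [0,0.06,0.18],"roll": 0}
    - {"slide": [0,0.06,0.21],"roll": 0}
    - {"slide": [0,0.06,0.23],"roll": 0}
    - {"slide": [0,0.06,0.23],"roll": 0}

```text
time: 16.6
eef_pos: [440.4, -360.6, 82.6]
tool_rot: [[-1.0, -0.004, 0.001], [-0.004, 1.0, -0.0], [-0.001, -0.0, -1.0]]
ft_force: [-4.0, 3.6, 8.8]
grip_width: 39.9
```

Contact; release and rise.

Emit:
servo_tool:
  claw: 1
  moves:
    - {"slide": [0,0,0],"roll": 0}
    - {"slide": [0,0,0],"roll": 0}
    - {"slide": [0,0,0],"roll": 0}
    - {"slide": [0,0,0],"roll": 0}
    - {"slide": [0,0,0],"roll": 0}
    - {"slide": [0,0,-1],"roll": 0}
    - {"slide": [0,0,-3],"roll": 0}
    - {"slide": [0,0,-5],"roll": 0}
    - {"slide": [0,0,-6],"roll": 0}
    - {"slide": [0,0,-6],"roll": 0}
    - {"slide": [0,0,-6],"roll": 0}

```text
time: 17.7
eef_pos: [440.3, -360.6, 230.7]
tool_rot: [[-1.0, -0.004, 0.0], [-0.004, 1.0, -0.0], [-0.0, -0.0, -1.0]]
ft_force: [0.6, 1.1, -1.1]
grip_width: 85.8
```

```bash
python3 -c "
from h import *
img,K,R,t=cam('wrist');save('w11',img)
save('r11',np.hstack([rect(img,K,R,t,441,-361,z,60,3) for z in (100,55)]))
p=np.array(r.read_state()['eef_pos'])
tgt(430,-192,150,90)
"
```

```text
slide [0.368, 6.733, 3.173] roll 0.042 dist 186 cur jaw yaw 90.25 pos [439.9, -360.3, 229.3] t 17.75 w 85.5 q [-43.0, 10.0, 72.0, 0.0, 97.0, -133.0]
```

View pics/w11.png

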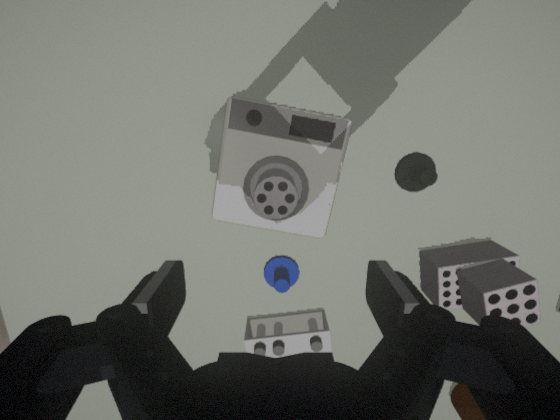

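View pics/r11.png

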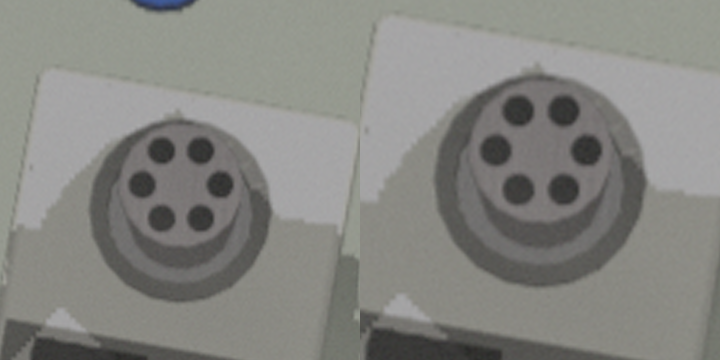

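```bash
python3 -c "
from h import *
tgt(557,-115,205,90)
"
```

```text
slide [-4.726, 9.791, 0.973] roll 0.042 dist 273 cur jaw yaw 90.25 pos [439.9, -360.3, 229.3] t 17.75 w 85.5 q [-43.0, 10.0, 72.0, 0.0, 97.0, -133.0]
```

Emit:
servo_tool:
  moves:
    - {"slide": [-4.72,9.8,1],"roll": 0}
    - {"slide": [-4.72,9.8,1],"roll": 0}
    - {"slide": [-4.72,9.8,1],"roll": 0}
    - {"slide": [-4.72,9.8,1],"roll": 0}
    - {"slide": [-4.72,9.8,1],"roll": 0}
    - {"slide": [-4.72,9.8,1],"roll": 0}
    - {"slide": [-4.72,9.8,1],"roll": 0}
    - {"slide": [-4.72,9.8,1],"roll": 0}
    - {"slide": [-4.72,9.8,1],"roll": 0}
    - {"slide": [-4.72,9.8,1],"roll": 0}

```text
time: 18.75
eef_pos: [556.8, -116.3, 205.7]
tool_rot: [[-1.0, -0.003, -0.0], [-0.003, 1.0, 0.0], [0.0, 0.0, -1.0]]
ft_force: [0.4, 0.8, -0.1]
grip_width: 85.2
```

```bash
python3 -c "
from h import *
img,K,R,t=cam('wrist');save('w12',img)
save('r12',rect(img,K,R,t,557,-115,100,60,5))
"
```

```text
(no output)
```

View pics/r12.png

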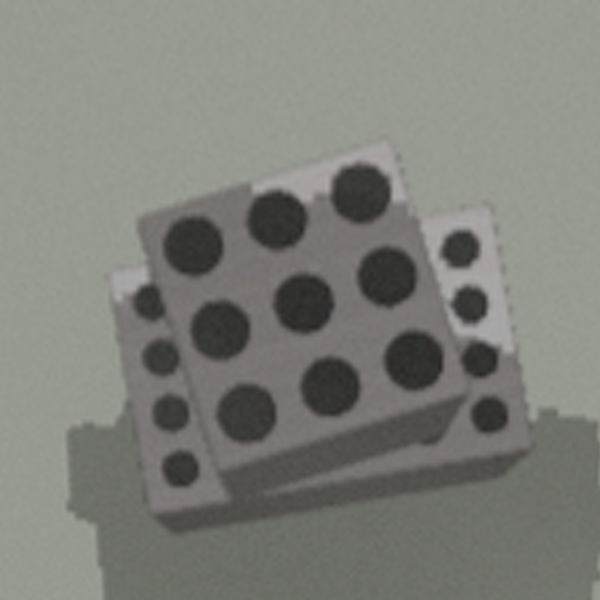

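```bash
python3 -c "
from h import *
tgt(556.4,-115.8,82,107.3)
"
```

```text
slide [0.017, 0.015, 4.954] roll -2.858 dist 124 cur jaw yaw 90.15 pos [556.8, -116.2, 205.9] t 18.8 w 84.8 q [-16.0, 11.0, 75.0, -0.0, 95.0, -106.0]
```

Emit:
servo_tool:
  moves:
    - {"slide": [0.02,0.02,0],"roll": -1.4}
    - {"slide": [0.02,0.02,1],"roll": -2.86}
    - {"slide": [0.02,0.02,2],"roll": -2.86}
    - {"slide": [0.02,0.02,3],"roll": -2.86}
    - {"slide": [0.02,0.02,4],"roll": -2.86}
    - {"slide": [0.02,0.02,4.6],"roll": -2.86}
    - {"slide": [0.02,0.02,4.94],"roll": -2.86}
    - {"slide": [0.02,0.02,4.94],"roll": -2.86}
    - {"slide": [0.02,0.02,4.94],"roll": -2.86}

```text
time: 19.7
eef_pos: [557.3, -114.9, 83.6]
tool_rot: [[-0.954, -0.299, 0.002], [-0.299, 0.954, -0.0], [-0.002, -0.001, -1.0]]
ft_force: [-0.5, 0.7, -0.2]
grip_width: 85.3
```

Emit:
servo_tool:
  claw: 0
  moves:
    - {"slide": [0,0,0],"roll": 0}
    - {"slide": [0,0,0],"roll": 0}
    - {"slide": [0,0,0],"roll": 0}
    - {"slide": [0,0,0],"roll": 0}
    - {"slide": [0,0,0],"roll": 0}
    - {"slide": [0,0,0],"roll": 0}
    - {"slide": [0,0,0],"roll": 0}

```text
time: 20.4
eef_pos: [557.5, -114.6, 83.8]
tool_rot: [[-0.954, -0.299, 0.003], [-0.299, 0.954, -0.0], [-0.002, -0.001, -1.0]]
ft_force: [-0.4, -0.1, 6.1]
grip_width: 52.2
```

Emit:
servo_tool:
  moves:
    - {"slide": [0,0,-0.2],"roll": 0}
    - {"slide": [0,0,-1],"roll": 0}
    - {"slide": [0,0,-2],"roll": 0}
    - {"slide": [0,0,-3],"roll": 0}
    - {"slide": [0,0,-4],"roll": 0}
    - {"slide": [0,0,-4],"roll": 0}
    - {"slide": [0,0,-4],"roll": 0}

```text
time: 21.1
eef_pos: [556.3, -114.5, 181.3]
tool_rot: [[-0.954, -0.299, -0.001], [-0.299, 0.954, 0.0], [0.001, 0.001, -1.0]]
ft_force: [-0.1, 0.1, -3.9]
grip_width: 52.3
```

```bash
python3 -c "
from h import *
img,K,R,t=cam('wrist');save('w13',img)
tgt(582,100,182,89.1)
img,K,R,t=cam('scene');save('s13',img,(150,130,310,270),5)
"
```

```text
slide [-3.561, 7.871, -0.069] roll 3.051 dist 216 cur jaw yaw 107.41 pos [555.9, -114.4, 180.3] t 21.15 w 52.4 q [-15.0, 11.0, 77.0, 0.0, 92.0, -123.0]
```

View pics/w13.png

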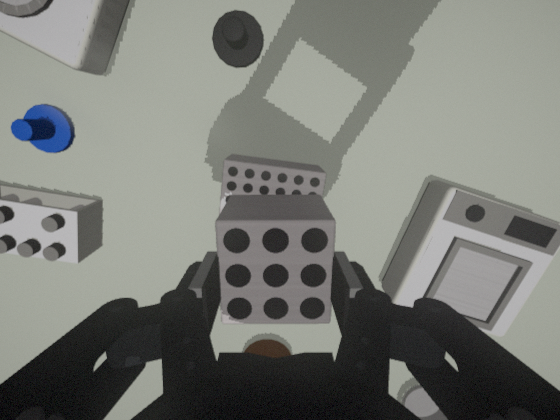

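View pics/s13.png

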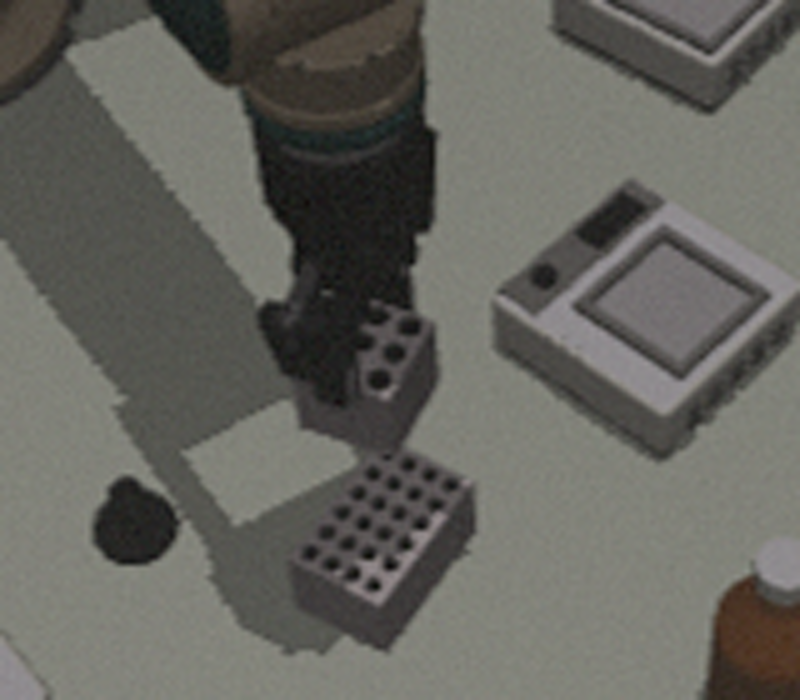

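```bash
python3 -c "
from h import *
img,K,R,t=cam('wrist')
s=r.read_state();p=np.array(s['eef_pos']);Rt=np.array(s['tool_rot'])
for dx in(-2,0,2): print(dx,proj([p+Rt@[dx,0,-17]],K,R,t))
"
```

```text
-2 [[276.62549542 281.85358468]]
0 [[276.63147365 278.01224266]]
2 [[276.63749905 274.14058472]]
```

Emit:
servo_tool:
  moves:
    - {"slide": [-3.56,7.87,0],"roll": 3.05}
    - {"slide": [-3.56,7.87,0],"roll": 3.05}
    - {"slide": [-3.56,7.87,0],"roll": 3.05}
    - {"slide": [-3.56,7.87,0],"roll": 3.05}
    - {"slide": [-3.56,7.87,0],"roll": 3.05}
    - {"slide": [-3.56,7.87,0],"roll": 3.05}
    - {"slide": [-3.56,7.87,0],"roll": 3.05}
    - {"slide": [-3.56,7.87,0],"roll": 3.05}
    - {"slide": [-3.56,7.87,0],"roll": 3.05}

```text
time: 22.15
eef_pos: [582.7, 98.5, 182.1]
tool_rot: [[-1.0, 0.017, -0.001], [0.017, 1.0, -0.0], [0.001, -0.0, -1.0]]
ft_force: [0.1, 0.6, -2.3]
grip_width: 52.0
```

```bash
python3 -c "
from h import *
img,K,R,t=cam('wrist');save('r14',rect(img,K,R,t,582,100,55,70,4))
tgt(582,100,88,89.1)
"
```

```text
slide [0.031, 0.054, 3.772] roll -0.014 dist 94 cur jaw yaw 89.01 pos [582.8, 98.6, 182.3] t 22.2 w 52.2 q [6.0, 15.0, 73.0, -0.0, 93.0, -83.0]
```

View pics/r14.png

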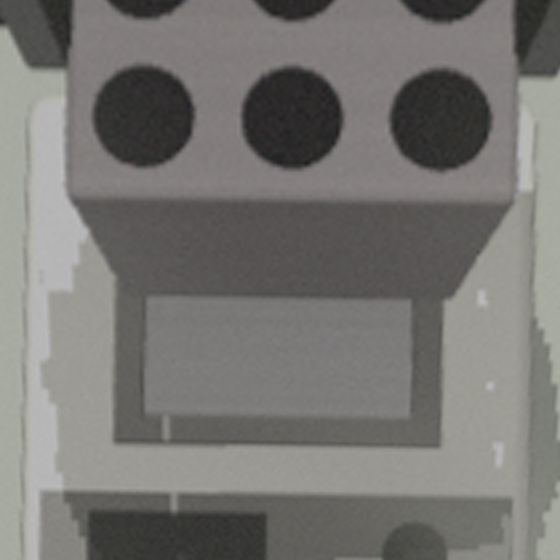

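Emit:
servo_tool:
  moves:
    - {"slide": [-0.03,0.07,1.5],"roll": 0}
    - {"slide": [-0.03,0.07,2.6],"roll": 0}
    - {"slide": [-0.03,0.07,3.3],"roll": 0}
    - {"slide": [-0.03,0.07,3.6],"roll": 0}
    - {"slide": [-0.03,0.07,3.75],"roll": 0}
    - {"slide": [-0.03,0.07,3.75],"roll": 0}
    - {"slide": [-0.03,0.07,3.75],"roll": 0}

```text
time: 22.9
eef_pos: [584.3, 101.5, 90.1]
tool_rot: [[-1.0, 0.016, 0.002], [0.016, 1.0, 0.0], [-0.002, 0.0, -1.0]]
ft_force: [-0.7, 0.7, -2.9]
grip_width: 52.8
```

```bash
python3 -c "
from h import *
img,K,R,t=cam('wrist');save('w15',img)
tgt(583.5,100.3,83.5,89.1)
"
```

```text
slide [0.03, -0.05, 0.265] roll 0.001 dist 7 cur jaw yaw 89.1 pos [584.3, 101.5, 90.1] t 22.95 w 52.3 q [6.0, 19.0, 79.0, 0.0, 83.0, -83.0]
```

View pics/w15.png

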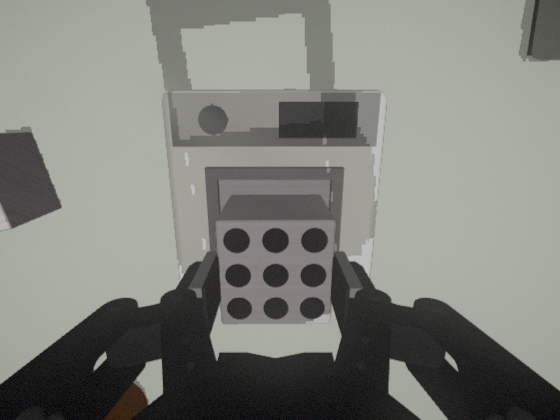

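Emit:
servo_tool:
  moves:
    - {"slide": [0.03,-0.04,0.08],"roll": 0}
    - {"slide": [0.03,-0.04,0.15],"roll": 0}
    - {"slide": [0.03,-0.04,0.2],"roll": 0}
    - {"slide": [0.03,-0.04,0.24],"roll": 0}
    - {"slide": [0.03,-0.04,0.27],"roll": 0}
    - {"slide": [0.03,-0.04,0.27],"roll": 0}

```text
time: 23.55
eef_pos: [582.9, 100.5, 83.8]
tool_rot: [[-1.0, 0.015, 0.001], [0.015, 1.0, -0.0], [-0.001, -0.0, -1.0]]
ft_force: [-6.2, -1.5, 8.7]
grip_width: 52.1
```

Emit:
servo_tool:
  claw: 1
  moves:
    - {"slide": [0,0,0],"roll": 0}
    - {"slide": [0,0,0],"roll": 0}
    - {"slide": [0,0,0],"roll": 0}
    - {"slide": [0,0,0],"roll": 0}
    - {"slide": [0,0,0],"roll": 0}
    - {"slide": [0,0,-1],"roll": 0}
    - {"slide": [0,0,-3],"roll": 0}
    - {"slide": [0,0,-5],"roll": 0}
    - {"slide": [0,0,-6],"roll": 0}
    - {"slide": [0,0,-6],"roll": 0}
    - {"slide": [0,0,-6],"roll": 0}

```text
time: 24.65
eef_pos: [582.8, 100.5, 231.7]
tool_rot: [[-1.0, 0.016, 0.0], [0.016, 1.0, 0.0], [-0.0, 0.0, -1.0]]
ft_force: [0.4, 0.1, -0.4]
grip_width: 85.5
```

```bash
python3 -c "
from h import *
img,K,R,t=cam('wrist');save('r16',np.hstack([rect(img,K,R,t,582,100,z,60,3) for z in (100,55)]))
tgt(556,-112,200,10)
"
```

```text
slide [0.921, -8.514, 1.214] roll 13.185 dist 216 cur jaw yaw 89.11 pos [582.3, 100.5, 230.3] t 24.7 w 85.2 q [6.0, 14.0, 68.0, 0.0, 98.0, -83.0]
```

View pics/r16.png

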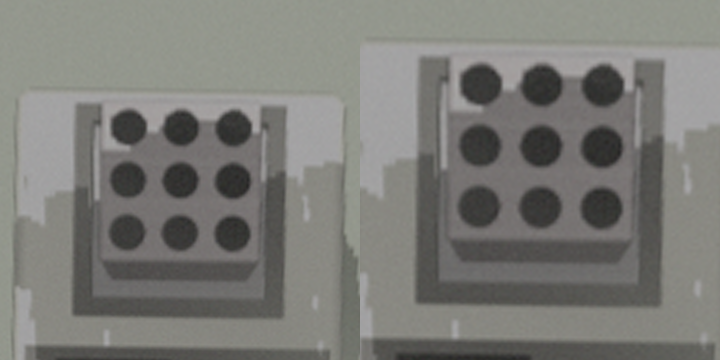

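Emit:
servo_tool:
  moves:
    - {"slide": [0.92,-8.5,1.2],"roll": 13.2}
    - {"slide": [0.92,-8.5,1.2],"roll": 13.2}
    - {"slide": [0.92,-8.5,1.2],"roll": 13.2}
    - {"slide": [0.92,-8.5,1.2],"roll": 13.2}
    - {"slide": [0.92,-8.5,1.2],"roll": 13.2}
    - {"slide": [0.92,-8.5,1.2],"roll": 13.2}
    - {"slide": [0.92,-8.5,1.2],"roll": 13.2}
    - {"slide": [0.92,-8.5,1.2],"roll": 13.2}
    - {"slide": [0.92,-8.5,1.2],"roll": 13.2}
    - {"slide": [0.92,-8.5,1.2],"roll": 13.2}
    - {"slide": [0.92,-8.5,1.2],"roll": 13.2}
    - {"slide": [0.92,-8.5,1.2],"roll": 13.2}

```text
time: 25.9
eef_pos: [556.0, -111.5, 200.4]
tool_rot: [[-0.173, 0.985, -0.002], [0.985, 0.173, 0.001], [0.001, -0.002, -1.0]]
ft_force: [0.4, 0.2, 0.6]
grip_width: 85.3
```

```bash
python3 -c "
from h import *
img,K,R,t=cam('wrist');save('w17',img)
save('r17',rect(img,K,R,t,556,-113,50,60,5))
"
```

```text
(no output)
```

View pics/w17.png

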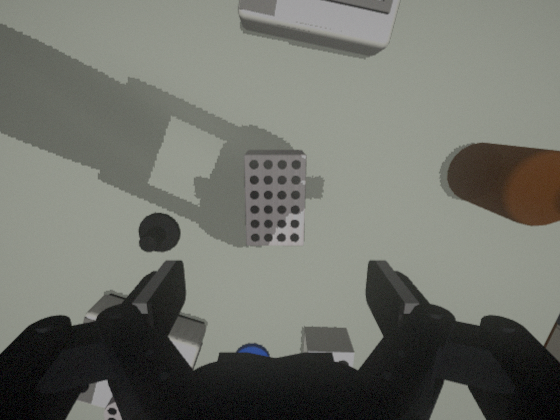

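View pics/r17.png

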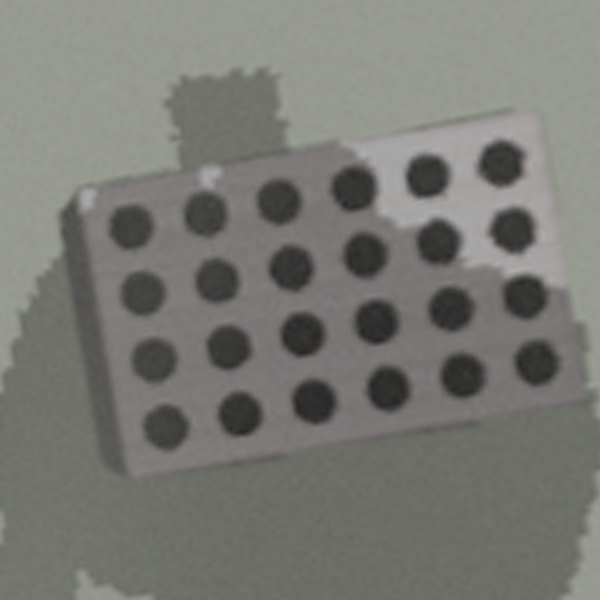

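```bash
python3 -c "
from h import *
tgt(557,-119.7,32,9.8)
"
```

```text
slide [-0.33, -0.021, 6.751] roll 0.029 dist 169 cur jaw yaw 9.97 pos [556.1, -111.5, 200.8] t 25.95 w 85.4 q [-15.0, 10.0, 75.0, 0.0, 94.0, -25.0]
```

Emit:
servo_tool:
  moves:
    - {"slide": [-0.33,-0.02,1.5],"roll": 0}
    - {"slide": [-0.33,-0.02,3],"roll": 0}
    - {"slide": [-0.33,-0.02,4.5],"roll": 0}
    - {"slide": [-0.33,-0.02,5.5],"roll": 0}
    - {"slide": [-0.33,-0.02,6.2],"roll": 0}
    - {"slide": [-0.33,-0.02,6.6],"roll": 0}
    - {"slide": [-0.33,-0.02,6.75],"roll": 0}
    - {"slide": [-0.33,-0.02,6.75],"roll": 0}
    - {"slide": [-0.33,-0.02,6.75],"roll": 0}

```text
time: 26.85
eef_pos: [558.1, -120.0, 34.4]
tool_rot: [[-0.172, 0.985, 0.002], [0.985, 0.172, -0.0], [-0.001, 0.002, -1.0]]
ft_force: [-0.0, -0.7, 0.3]
grip_width: 85.3
```

Emit:
servo_tool:
  claw: 0
  moves:
    - {"slide": [0,0,0],"roll": 0}
    - {"slide": [0,0,0],"roll": 0}
    - {"slide": [0,0,0],"roll": 0}
    - {"slide": [0,0,0],"roll": 0}
    - {"slide": [0,0,0],"roll": 0}
    - {"slide": [0,0,0],"roll": 0}
    - {"slide": [0,0,0],"roll": 0}

```text
time: 27.55
eef_pos: [558.0, -120.1, 34.6]
tool_rot: [[-0.172, 0.985, 0.002], [0.985, 0.172, -0.001], [-0.001, 0.001, -1.0]]
ft_force: [-1.8, 0.2, 6.2]
grip_width: 57.9
```

Emit:
servo_tool:
  moves:
    - {"slide": [0,0,-0.2],"roll": 0}
    - {"slide": [0,0,-1],"roll": 0}
    - {"slide": [0,0,-2.5],"roll": 0}
    - {"slide": [0,0,-4],"roll": 0}
    - {"slide": [0,0,-6],"roll": 0}
    - {"slide": [0,0,-7],"roll": 0}
    - {"slide": [0,0,-7],"roll": 0}
    - {"slide": [0,0,-7],"roll": 0}

```text
time: 28.35
eef_pos: [556.8, -119.6, 206.1]
tool_rot: [[-0.172, 0.985, -0.003], [0.985, 0.172, 0.001], [0.001, -0.002, -1.0]]
ft_force: [-0.1, -0.5, -7.3]
grip_width: 58.0
```

```bash
python3 -c "
from h import *
img,K,R,t=cam('wrist');save('w18',img)
s=r.read_state();p=np.array(s['eef_pos']);Rt=np.array(s['tool_rot'])
for dx in(-2,0,2): print(dx,proj([p+Rt@[dx,0,-18]],K,R,t))
tgt(426.2,335.2,200,3)
tgt(560,110,205,9.8)
"
```

```text
-2 [[272.94267245 280.78777233]]
0 [[272.93395677 276.95789168]]
2 [[272.92517199 273.09763981]]
slide [18.811, -1.994, 0.192] roll 1.152 dist 473 cur jaw yaw 9.91 pos [556.3, -119.5, 204.8] t 28.4 w 57.9 q [-16.0, 11.0, 75.0, 0.0, 95.0, -26.0]
slide [9.016, 1.727, -0.008] roll 0.019 dist 230 cur jaw yaw 9.91 pos [556.3, -119.5, 204.8] t 28.4 w 57.9 q [-16.0, 11.0, 75.0, 0.0, 95.0, -26.0]
```

View pics/w18.png

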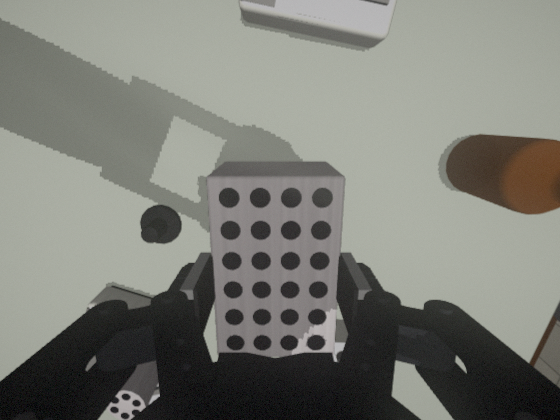

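Emit:
servo_tool:
  moves:
    - {"slide": [1,-0.1,0],"roll": 0}
    - {"slide": [3,-0.3,0],"roll": 0.2}
    - {"slide": [5,-0.5,0],"roll": 0.4}
    - {"slide": [7,-0.75,0],"roll": 0.6}
    - {"slide": [9,-0.95,0],"roll": 0.8}
    - {"slide": [11,-1.15,0],"roll": 1}
    - {"slide": [13,-1.4,0],"roll": 1.15}
    - {"slide": [15,-1.6,0],"roll": 1.15}
    - {"slide": [17,-1.8,0],"roll": 1.15}
    - {"slide": [18.3,-1.95,0],"roll": 1.15}
    - {"slide": [18.8,-2,0],"roll": 1.15}
    - {"slide": [18.8,-2,0],"roll": 1.15}
    - {"slide": [18.8,-2,0],"roll": 1.15}
    - {"slide": [18.8,-2,0],"roll": 1.15}

```text
time: 29.8
eef_pos: [427.6, 333.3, 207.3]
tool_rot: [[-0.051, 0.999, -0.001], [0.999, 0.051, -0.001], [-0.001, -0.001, -1.0]]
ft_force: [0.2, 0.2, -4.9]
grip_width: 57.7
```

```bash
python3 -c "
from h import *
img,K,R,t=cam('wrist');save('w19',img);save('r19',rect(img,K,R,t,426,335,55,75,4))
tgt(426.2,335.2,90,3)
"
```

```text
slide [0.078, -0.057, 4.707] roll -0.016 dist 118 cur jaw yaw 2.9 pos [427.7, 333.3, 207.7] t 29.85 w 57.9 q [34.0, 6.0, 79.0, -0.0, 95.0, 31.0]
```

View pics/w19.png

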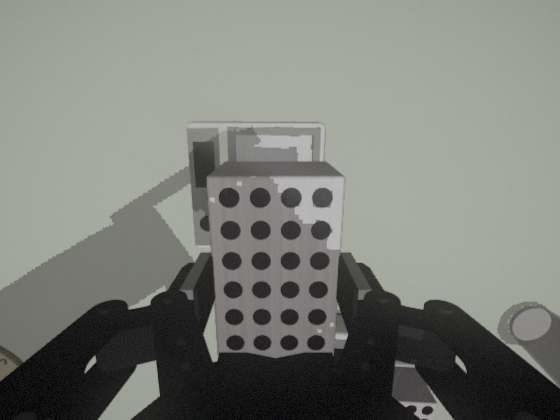

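View pics/r19.png

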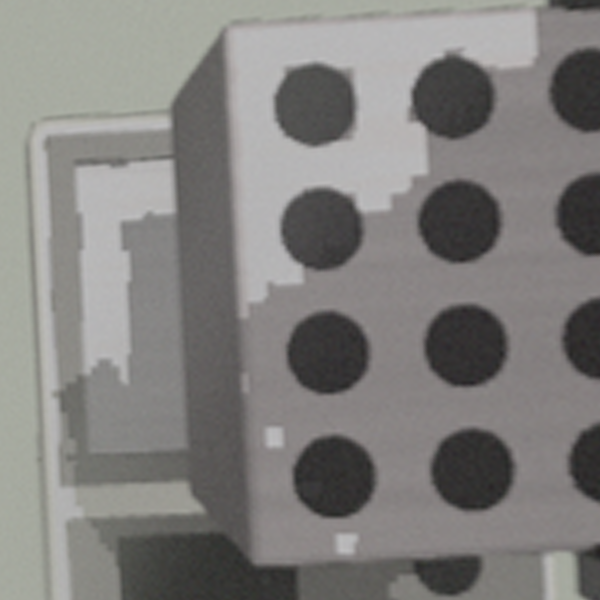

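Emit:
servo_tool:
  moves:
    - {"slide": [0.05,-0.06,1.5],"roll": 0}
    - {"slide": [0.05,-0.06,3],"roll": 0}
    - {"slide": [0.05,-0.06,4],"roll": 0}
    - {"slide": [0.05,-0.06,4.4],"roll": 0}
    - {"slide": [0.05,-0.06,4.65],"roll": 0}
    - {"slide": [0.05,-0.06,4.65],"roll": 0}
    - {"slide": [0.05,-0.06,4.65],"roll": 0}

```text
time: 30.55
eef_pos: [426.6, 336.1, 93.7]
tool_rot: [[-0.052, 0.999, 0.002], [0.999, 0.052, 0.002], [0.002, 0.002, -1.0]]
ft_force: [0.0, 1.3, -6.2]
grip_width: 58.2
```

```bash
python3 -c "
from h import *
img,K,R,t=cam('wrist');save('w20',img)
tgt(426.2,334.5,84.5,3)
"
```

```text
slide [-0.069, -0.019, 0.372] roll 0.0 dist 9 cur jaw yaw 3.0 pos [426.6, 336.2, 93.8] t 30.6 w 58.0 q [34.0, 11.0, 88.0, 0.0, 81.0, 31.0]
```

View pics/w20.png

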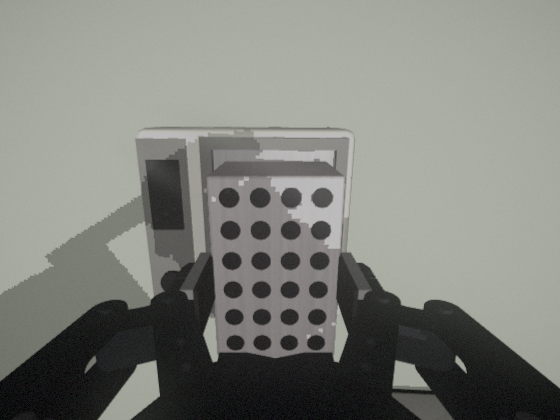

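Emit:
servo_tool:
  moves:
    - {"slide": [-0.06,-0.02,0.12],"roll": 0}
    - {"slide": [-0.06,-0.02,0.22],"roll": 0}
    - {"slide": [-0.06,-0.02,0.28],"roll": 0}
    - {"slide": [-0.06,-0.02,0.32],"roll": 0}
    - {"slide": [-0.06,-0.02,0.36],"roll": 0}
    - {"slide": [-0.06,-0.02,0.38],"roll": 0}
    - {"slide": [-0.06,-0.02,0.38],"roll": 0}

```text
time: 31.3
eef_pos: [425.3, 334.2, 84.6]
tool_rot: [[-0.053, 0.999, 0.0], [0.999, 0.053, 0.0], [0.0, 0.0, -1.0]]
ft_force: [-8.1, -5.6, 8.6]
grip_width: 57.9
```

Emit:
servo_tool:
  claw: 1
  moves:
    - {"slide": [0,0,0],"roll": 0}
    - {"slide": [0,0,0],"roll": 0}
    - {"slide": [0,0,0],"roll": 0}
    - {"slide": [0,0,0],"roll": 0}
    - {"slide": [0,0,0],"roll": 0}
    - {"slide": [0,0,-1],"roll": 0}
    - {"slide": [0,0,-3],"roll": 0}
    - {"slide": [0,0,-5],"roll": 0}
    - {"slide": [0,0,-6],"roll": 0}
    - {"slide": [0,0,-6],"roll": 0}
    - {"slide": [0,0,-6],"roll": 0}

```text
time: 32.4
eef_pos: [425.3, 334.2, 232.2]
tool_rot: [[-0.053, 0.999, 0.0], [0.999, 0.053, 0.0], [0.0, 0.0, -1.0]]
ft_force: [0.0, -0.3, -0.5]
grip_width: 85.4
```

```bash
python3 -c "
from h import *
img,K,R,t=cam('wrist');save('r21',np.hstack([rect(img,K,R,t,426,335,z,66,3) for z in (100,55)]))
tgt(500,20,230,90)
"
```

```text
slide [-12.7, 2.34, 0.04] roll -14.499 dist 323 cur jaw yaw 3.01 pos [424.9, 334.0, 231.0] t 32.45 w 85.4 q [34.0, 6.0, 77.0, 0.0, 97.0, 31.0]
```

View pics/r21.png

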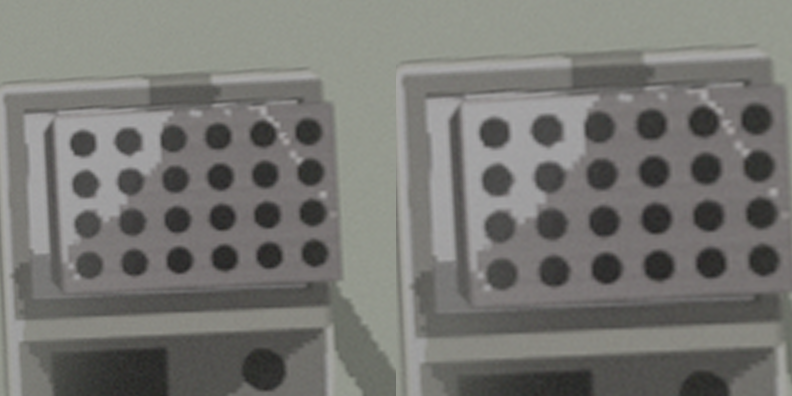

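Emit:
servo_tool:
  moves:
    - {"slide": [-12.7,2.3,0],"roll": -14.5}
    - {"slide": [-12.7,2.3,0],"roll": -14.5}
    - {"slide": [-12.7,2.3,0],"roll": -14.5}
    - {"slide": [-12.7,2.3,0],"roll": -14.5}
    - {"slide": [-12.7,2.3,0],"roll": -14.5}
    - {"slide": [-12.7,2.3,0],"roll": -14.5}
    - {"slide": [-12.7,2.3,0],"roll": -14.5}
    - {"slide": [-12.7,2.3,0],"roll": -14.5}
    - {"slide": [-12.7,2.3,0],"roll": -14.5}
    - {"slide": [-12.7,2.3,0],"roll": -14.5}
    - {"slide": [-12.7,2.3,0],"roll": -14.5}
    - {"slide": [-12.7,2.3,0],"roll": -14.5}

```text
time: 33.65
eef_pos: [498.7, 20.1, 230.4]
tool_rot: [[-1.0, -0.001, -0.004], [-0.001, 1.0, 0.0], [0.004, 0.0, -1.0]]
ft_force: [0.5, -0.0, -0.3]
grip_width: 85.2
```

```bash
python3 -c "
from h import *
tgt(430,-192,150,90)
"
```

```text
slide [2.759, -8.482, 3.215] roll 0.011 dist 237 cur jaw yaw 90.07 pos [498.7, 20.1, 230.4] t 33.65 w 85.2 q [-2.0, -1.0, 84.0, 0.0, 97.0, -92.0]
```

Emit:
servo_tool:
  moves:
    - {"slide": [2.75,-8.48,3.2],"roll": 0}
    - {"slide": [2.75,-8.48,3.2],"roll": 0}
    - {"slide": [2.75,-8.48,3.2],"roll": 0}
    - {"slide": [2.75,-8.48,3.2],"roll": 0}
    - {"slide": [2.75,-8.48,3.2],"roll": 0}
    - {"slide": [2.75,-8.48,3.2],"roll": 0}
    - {"slide": [2.75,-8.48,3.2],"roll": 0}
    - {"slide": [2.75,-8.48,3.2],"roll": 0}

```text
time: 34.45
eef_pos: [430.9, -191.1, 152.4]
tool_rot: [[-1.0, 0.001, -0.0], [0.001, 1.0, 0.0], [0.0, 0.0, -1.0]]
ft_force: [0.7, 0.4, -0.4]
grip_width: 85.7
```

```bash
python3 -c "
from h import *
img,K,R,t=cam('wrist');save('w22',img)
g=cv2.cvtColor(img,cv2.COLOR_RGB2GRAY)
c0=proj([[430,-192,8]],K,R,t)[0].astype(int);print(c0)
m=(g<75).astype(np.uint8); n,l,s,c=cv2.connectedComponentsWithStats(m)
i=l[c0[1],c0[0]]; print(s[i],c[i]); 
P=np.argwhere(l==i)[:,::-1]; W=plane(P,8,K,R,t); print(W.mean(0),W.max(0)-W.min(0),(W.max(0)+W.min(0))/2)
im=rect(img,K,R,t,430,-192,40,40,7); save('r22',np.clip((im.astype(float)-20)*4,0,255).astype(np.uint8))
tgt(430,-192,32,90)"
```

```text
[274 194]
[ 251  170   49   48 1825] [275.11123288 193.72      ]
[ 429.66548842 -191.78630966    8.        ] [46.74083012 46.55535774  0.        ] [ 429.82960662 -191.90770205    8.        ]
slide [0.045, -0.041, 4.825] roll 0.003 dist 121 cur jaw yaw 90.02 pos [431.1, -191.0, 152.6] t 34.5 w 85.6 q [-28.0, -4.0, 96.0, 0.0, 88.0, -118.0]
```

View pics/w22.png

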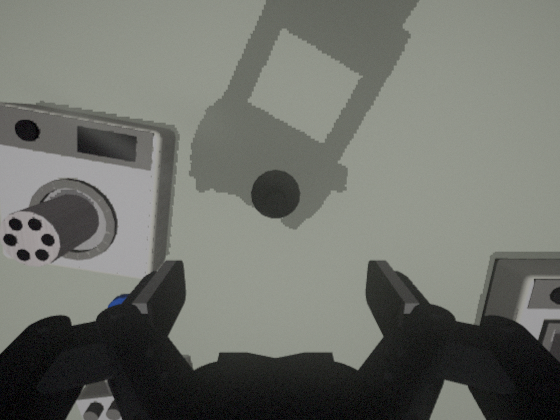

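View pics/r22.png

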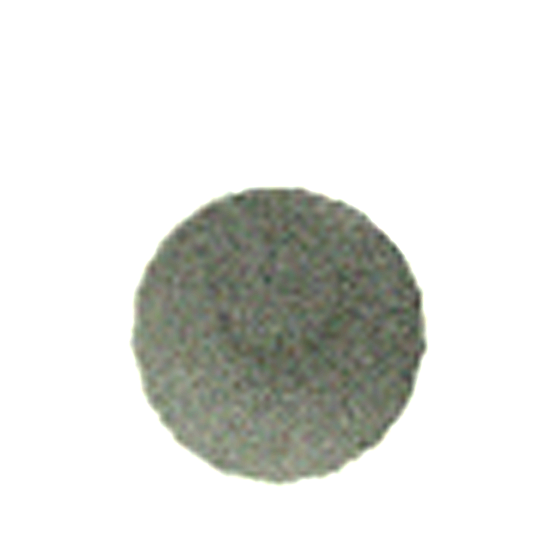

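Emit:
servo_tool:
  moves:
    - {"slide": [0.05,-0.03,1.5],"roll": 0}
    - {"slide": [0.05,-0.03,3],"roll": 0}
    - {"slide": [0.05,-0.03,4],"roll": 0}
    - {"slide": [0.05,-0.03,4.5],"roll": 0}
    - {"slide": [0.05,-0.03,4.75],"roll": 0}
    - {"slide": [0.05,-0.03,4.75],"roll": 0}
    - {"slide": [0.05,-0.03,4.75],"roll": 0}

```text
time: 35.2
eef_pos: [430.4, -192.9, 35.1]
tool_rot: [[-1.0, -0.0, 0.002], [-0.0, 1.0, -0.001], [-0.002, -0.001, -1.0]]
ft_force: [0.3, 1.1, -0.6]
grip_width: 85.6
```

Emit:
servo_tool:
  claw: 0
  moves:
    - {"slide": [0,0,0],"roll": 0}
    - {"slide": [0,0,0],"roll": 0}
    - {"slide": [0,0,0],"roll": 0}
    - {"slide": [0,0,0],"roll": 0}
    - {"slide": [0,0,0],"roll": 0}
    - {"slide": [0,0,0],"roll": 0}
    - {"slide": [0,0,0],"roll": 0}
    - {"slide": [0,0,0],"roll": 0}
    - {"slide": [0,0,0],"roll": 0}
    - {"slide": [0,0,0],"roll": 0}

```text
time: 36.2
eef_pos: [429.6, -192.6, 34.0]
tool_rot: [[-1.0, -0.0, 0.001], [-0.0, 1.0, 0.0], [-0.001, 0.0, -1.0]]
ft_force: [-1.3, 1.9, 5.6]
grip_width: 15.7
```

Emit:
servo_tool:
  moves:
    - {"slide": [0,0,-0.2],"roll": 0}
    - {"slide": [0,0,-1],"roll": 0}
    - {"slide": [0,0,-2.5],"roll": 0}
    - {"slide": [0,0,-4],"roll": 0}
    - {"slide": [0,0,-5.5],"roll": 0}
    - {"slide": [0,0,-6],"roll": 0}
    - {"slide": [0,0,-6],"roll": 0}
    - {"slide": [0,0,-6],"roll": 0}

```text
time: 37.0
eef_pos: [428.8, -192.3, 181.8]
tool_rot: [[-1.0, -0.0, -0.002], [-0.0, 1.0, 0.001], [0.002, 0.001, -1.0]]
ft_force: [0.6, 0.4, -1.6]
grip_width: 15.7
```

```bash
python3 -c "
from h import *
img,K,R,t=cam('wrist')
s=r.read_state();p=np.array(s['eef_pos']);Rt=np.array(s['tool_rot'])
a=np.linspace(0,2*np.pi,60)
save('w23r',img)
for d,c in ((0,(255,0,0)),(-2,(0,255,0))):
  P=p+np.c_[d+24*np.cos(a),24*np.sin(a),np.full(60,34.)]@Rt.T
  cv2.polylines(img,[proj(P,K,R,t).astype(np.int32)],True,c,1)
save('w23',img,(180,150,380,330),4)
tgt(440.2,-361,183,90)"
```

```text
slide [-0.465, -6.752, -0.068] roll 0.001 dist 169 cur jaw yaw 90.0 pos [428.6, -192.2, 181.3] t 37.05 w 15.2 q [-29.0, -5.0, 93.0, -0.0, 92.0, -119.0]
```

View pics/w23.png

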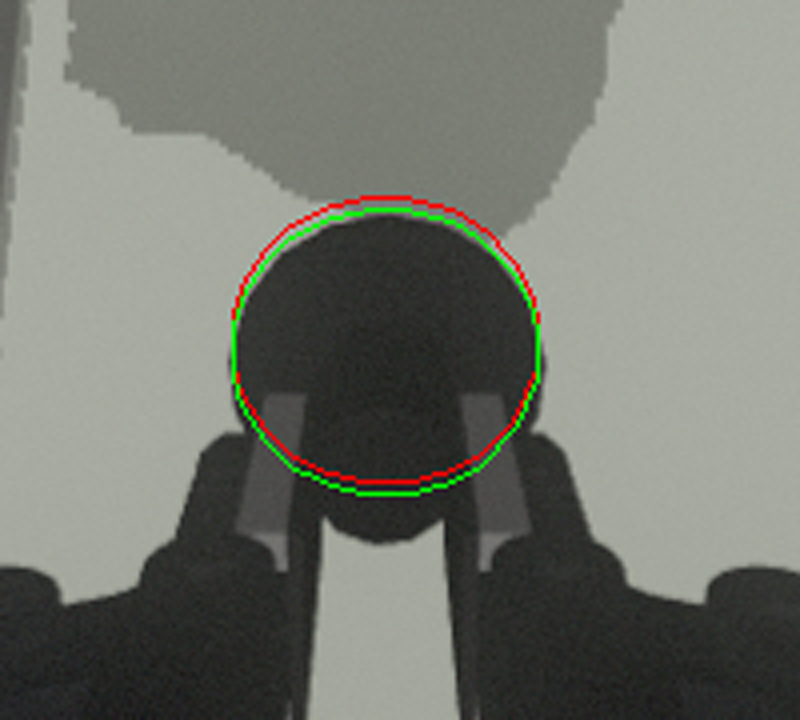

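Emit:
servo_tool:
  moves:
    - {"slide": [-0.45,-6.75,0],"roll": 0}
    - {"slide": [-0.45,-6.75,0],"roll": 0}
    - {"slide": [-0.45,-6.75,0],"roll": 0}
    - {"slide": [-0.45,-6.75,0],"roll": 0}
    - {"slide": [-0.45,-6.75,0],"roll": 0}
    - {"slide": [-0.45,-6.75,0],"roll": 0}
    - {"slide": [-0.45,-6.75,0],"roll": 0}
    - {"slide": [-0.45,-6.75,0],"roll": 0}

```text
time: 37.85
eef_pos: [440.9, -360.2, 183.5]
tool_rot: [[-1.0, -0.002, -0.0], [-0.002, 1.0, 0.0], [0.0, 0.0, -1.0]]
ft_force: [-0.1, -0.4, -0.3]
grip_width: 15.5
```

```bash
python3 -c "
from h import *
img,K,R,t=cam('wrist');save('w24',img)
tgt(440,-361,140,90)
img,K,R,t=cam('scene')
p=np.array(r.read_state()['eef_pos']);a=np.linspace(0,2*np.pi,60)
im=cv2.resize(img[160:300,60:220],None,fx=5,fy=5,interpolation=cv2.INTER_CUBIC)
for z,rr in((-34,24),(-26,24)):
  q=(proj(p+np.c_[rr*np.cos(a),rr*np.sin(a),np.full(60,z)],K,R,t)-[60,160])*5
  cv2.polylines(im,[q.astype(np.int32)],True,(255,0,0),1)
save('s24',im)
"
```

```text
slide [0.036, -0.026, 1.749] roll 0.014 dist 44 cur jaw yaw 90.09 pos [440.9, -360.3, 183.7] t 37.9 w 15.6 q [-43.0, 11.0, 77.0, 0.0, 92.0, -133.0]
```

View pics/w24.png

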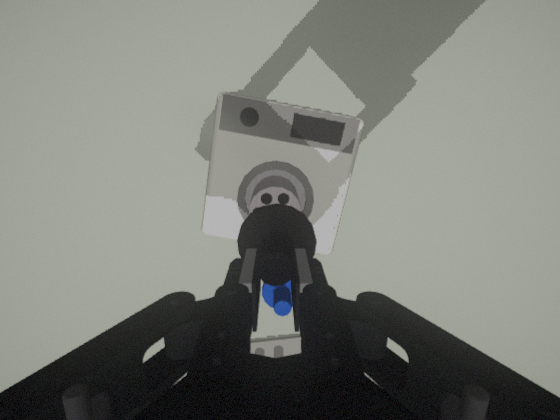

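View pics/s24.png

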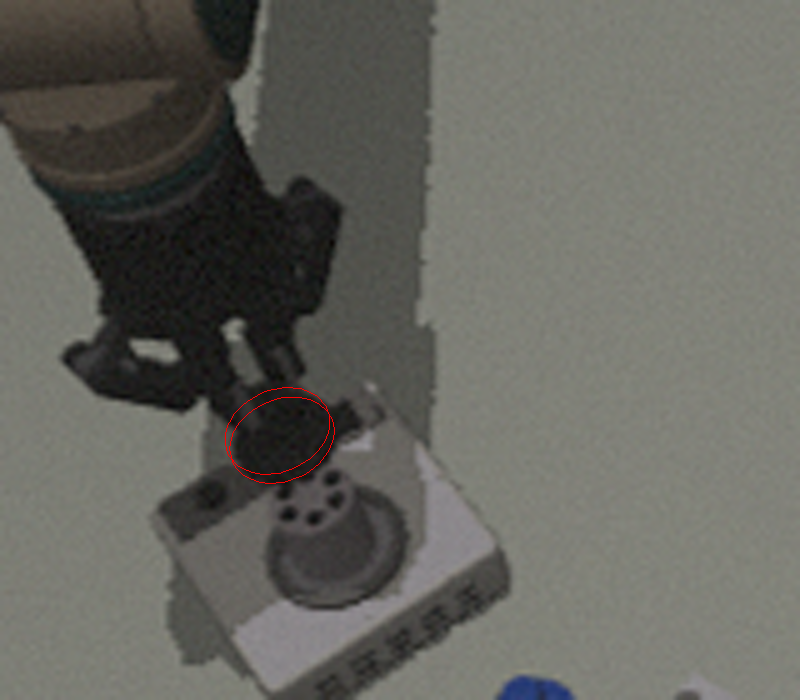

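Emit:
servo_tool:
  moves:
    - {"slide": [0.03,-0.03,0.8],"roll": 0}
    - {"slide": [0.03,-0.03,1.4],"roll": 0}
    - {"slide": [0.03,-0.03,1.7],"roll": 0}
    - {"slide": [0.03,-0.03,1.75],"roll": 0}
    - {"slide": [0.03,-0.03,1.75],"roll": 0}

```text
time: 38.45
eef_pos: [440.0, -362.1, 140.1]
tool_rot: [[-1.0, -0.0, 0.0], [-0.0, 1.0, 0.0], [-0.0, 0.0, -1.0]]
ft_force: [0.5, -0.1, 0.1]
grip_width: 15.9
```

```bash
python3 -c "
from h import *
img,K,R,t=cam('wrist');save('w25',img,(180,130,380,330),4)
tgt(440,-361,134,90)
img,K,R,t=cam('scene');save('s25',img,(80,200,200,300),6)
"
```

```text
slide [0.008, 0.05, 0.264] roll 0.002 dist 7 cur jaw yaw 90.01 pos [440.2, -362.3, 140.6] t 38.5 w 15.0 q [-43.0, 13.0, 80.0, 0.0, 87.0, -133.0]
```

View pics/w25.png

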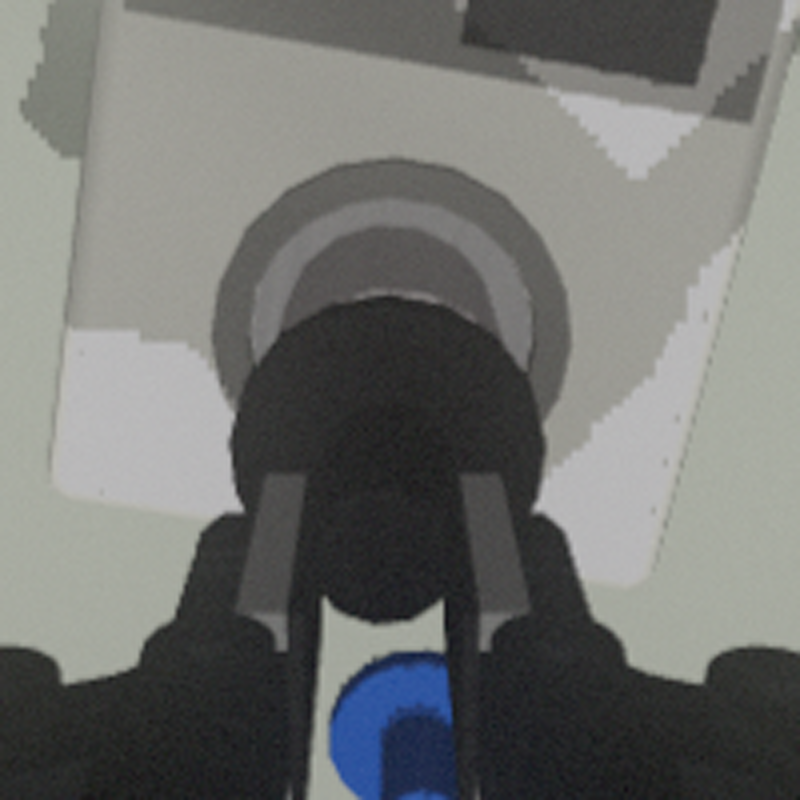

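View pics/s25.png

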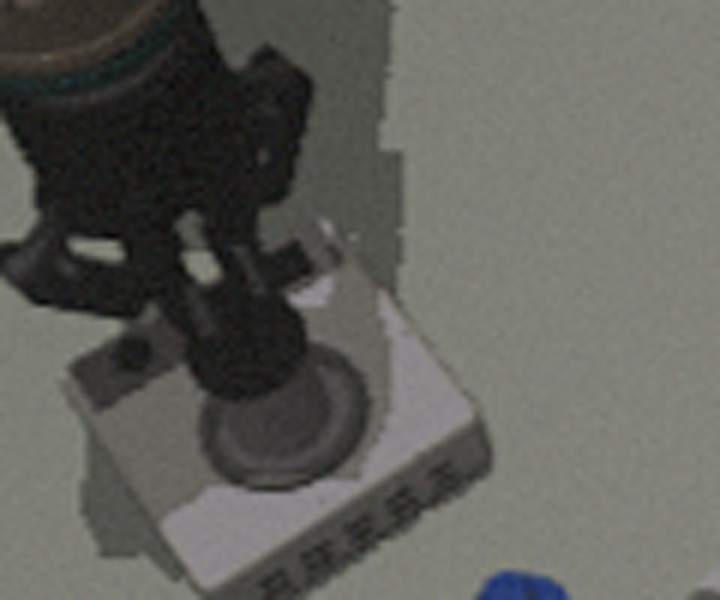

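Emit:
servo_tool:
  moves:
    - {"slide": [0.07,0.02,0.05],"roll": 0}
    - {"slide": [0.07,0.02,0.1],"roll": 0}
    - {"slide": [0.07,0.02,0.14],"roll": 0}
    - {"slide": [0.07,0.02,0.14],"roll": 0}
    - {"slide": [0.07,0.02,0.14],"roll": 0}

```text
time: 39.05
eef_pos: [438.2, -361.6, 136.4]
tool_rot: [[-1.0, -0.0, 0.0], [-0.0, 1.0, 0.0], [-0.0, 0.0, -1.0]]
ft_force: [-0.8, -0.7, -1.6]
grip_width: 15.4
```

```bash
python3 -c "
from h import *
img,K,R,t=cam('wrist');save('w26',img,(180,130,380,330),4)
tgt(440,-361,134,90)
s=r.read_state();p=np.array(s['eef_pos'])
a=np.linspace(0,2*np.pi,90)
for z,rr,c in ((-34,24,(255,0,0)),(100-p[2],21,(0,255,0)),(-26,24,(255,255,0))):
  print(proj(p+np.c_[rr*np.cos(a),rr*np.sin(a),np.full(90,z)],K,R,t).min(0),proj(p+np.c_[rr*np.cos(a),rr*np.sin(a),np.full(90,z)],K,R,t).max(0))
"
```

```text
slide [-0.072, 0.024, 0.097] roll 0.001 dist 3 cur jaw yaw 90.01 pos [438.2, -361.6, 136.4] t 39.1 w 15.4 q [-43.0, 13.0, 80.0, 0.0, 87.0, -133.0]
[237.59563855 199.90571848] [314.47699492 271.74928119]
[242.80590565 203.63946604] [309.25194158 265.81421515]
[236.01213847 203.40123355] [316.10490864 277.8870656 ]
```

View pics/w26.png

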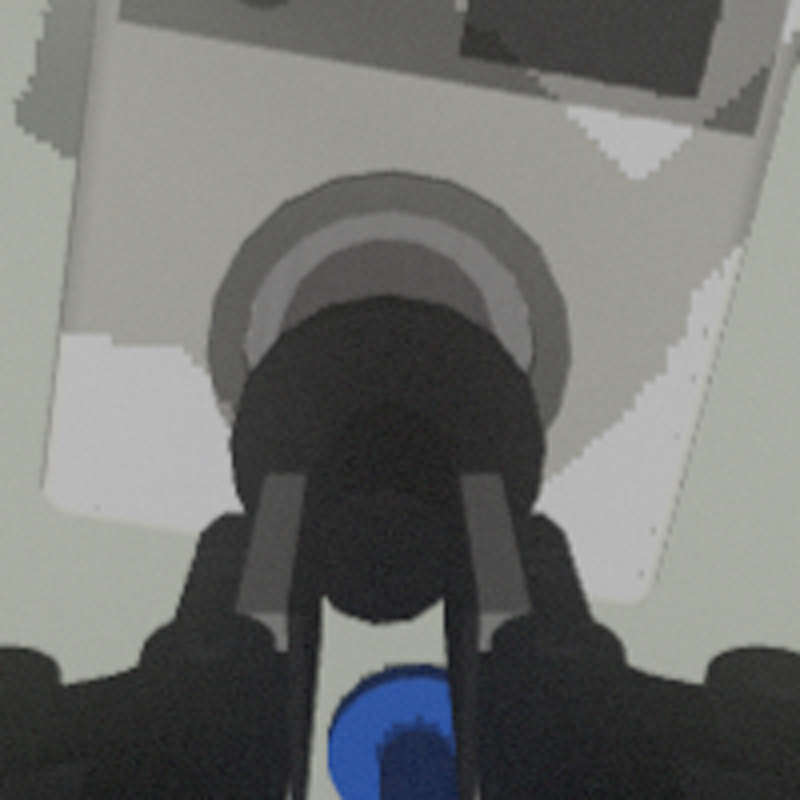

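```bash
python3 -c "
from h import *
img,K,R,t=cam('wrist');p=np.array(r.read_state()['eef_pos']);print(p)
print('block base edge+21',plane([(277.5,190)],50,K,R,t)[0][0]+21)
print('lid bottom edge+24',plane([(277.5,204.3)],p[2]-34,K,R,t)[0][0]+24)
print('bay lip outer',plane([(277.5,173)],55,K,R,t)[0][0]+35)
"
```

```text
[ 438.21841078 -361.58199394  136.43938167]
block base edge+21 441.0142360789959
lid bottom edge+24 440.98470668475846
bay lip outer 440.9479927279196
```

Emit:
servo_tool:
  moves:
    - {"slide": [0,0,0.04],"roll": 0}
    - {"slide": [0,0,0.08],"roll": 0}
    - {"slide": [0,0,0.1],"roll": 0}
    - {"slide": [0,0,0.12],"roll": 0}
    - {"slide": [0,0,0.12],"roll": 0}

```text
time: 39.65
eef_pos: [438.4, -361.8, 134.0]
tool_rot: [[-1.0, -0.0, 0.001], [-0.0, 1.0, -0.001], [-0.001, -0.001, -1.0]]
ft_force: [-0.2, 0.9, 3.1]
grip_width: 15.5
```

Emit:
servo_tool:
  moves:
    - {"slide": [0,0,0.02],"roll": 0}
    - {"slide": [0,0,0.02],"roll": 0}

```text
time: 39.85
eef_pos: [438.5, -361.9, 133.8]
tool_rot: [[-1.0, -0.0, 0.001], [-0.0, 1.0, -0.001], [-0.001, -0.001, -1.0]]
ft_force: [-0.8, 0.8, 4.9]
grip_width: 15.5
```

Emit:
servo_tool:
  claw: 1
  moves:
    - {"slide": [0,0,0],"roll": 0}
    - {"slide": [0,0,0],"roll": 0}
    - {"slide": [0,0,0],"roll": 0}
    - {"slide": [0,0,0],"roll": 0}
    - {"slide": [0,0,0],"roll": 0}
    - {"slide": [0,0,0],"roll": 0}
    - {"slide": [0,0,-1],"roll": 0}
    - {"slide": [0,0,-2],"roll": 0}
    - {"slide": [0,0,-3],"roll": 0}
    - {"slide": [0,0,-5],"roll": 0}
    - {"slide": [0,0,-5],"roll": 0}
    - {"slide": [0,0,-5],"roll": 0}

```text
time: 41.05
eef_pos: [438.6, -361.9, 259.5]
tool_rot: [[-1.0, -0.0, 0.002], [-0.0, 1.0, -0.002], [-0.002, -0.002, -1.0]]
ft_force: [1.1, 0.8, 0.3]
grip_width: 85.7
```

```bash
python3 -c "
from h import *
img,K,R,t=cam('wrist');save('w27',img);save('w27c',img,(180,100,380,300),4)
g=cv2.cvtColor(img,cv2.COLOR_RGB2GRAY)
c0=proj([[440,-361,108]],K,R,t)[0].astype(int);print(c0)
m=(g<75).astype(np.uint8); n,l,s,c=cv2.connectedComponentsWithStats(m)
i=l[c0[1],c0[0]]; print(s[i],c[i]); 
P=np.argwhere(l==i)[:,::-1]; W=plane(P,108,K,R,t); print(W.mean(0),W.max(0)-W.min(0),(W.max(0)+W.min(0))/2)
img,K,R,t=cam('scene');save('s27',img,(80,200,220,310),5)
"
```

```text
[277 194]
[ 253  169   48   47 1740] [276.55287356 192.31551724]
[ 437.98162763 -361.59532288  108.        ] [46.77176758 46.73385468  0.        ] [ 438.04004084 -361.60298585  108.        ]
```

View pics/w27c.png

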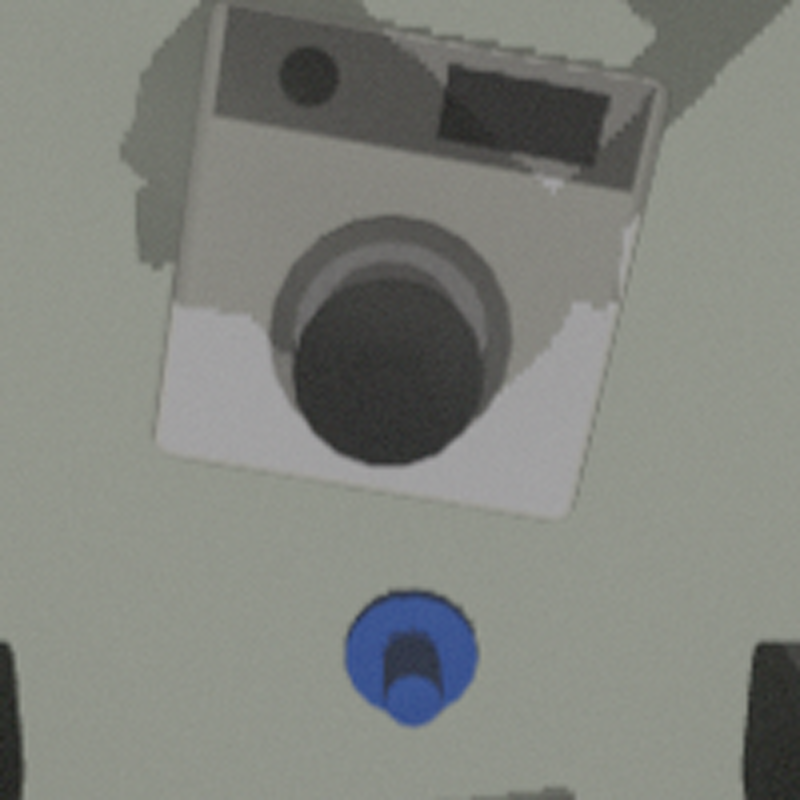

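View pics/s27.png

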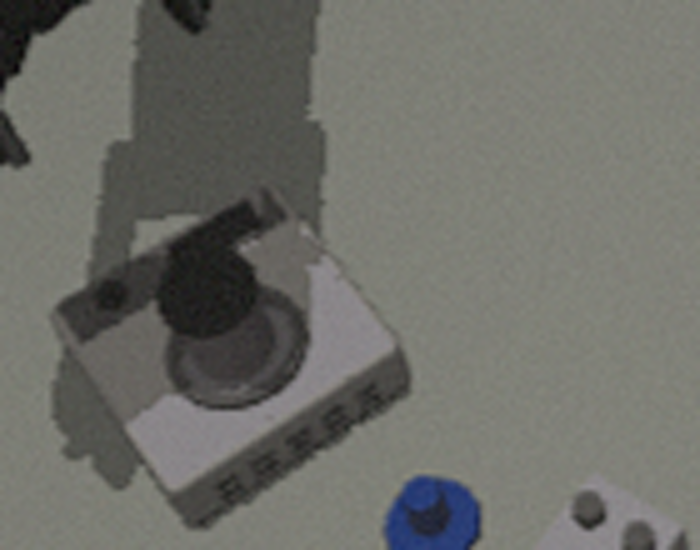

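Emit:
servo_tool:
  moves:
    - {"slide": [-2,5,-2],"roll": 0}
    - {"slide": [-2,5,-2],"roll": 0}
    - {"slide": [-2,5,-2],"roll": 0}
    - {"slide": [-2,7,-2],"roll": 0}
    - {"slide": [-2,9,-2],"roll": 0}
    - {"slide": [-2,11,-2],"roll": 0}
    - {"slide": [-2,12,-2],"roll": 0}
    - {"slide": [-2,12,-2],"roll": 0}
    - {"slide": [-2,12,-2],"roll": 0}
    - {"slide": [-2,12,-2],"roll": 0}

```text
time: 42.15
eef_pos: [488.0, -62.5, 307.1]
tool_rot: [[-1.0, 0.001, -0.002], [0.001, 1.0, 0.0], [0.002, 0.0, -1.0]]
ft_force: [0.3, 0.4, -0.2]
grip_width: 85.3
```

```bash
python3 -c "
from h import *
for n in('scene','top'):
  img,K,R,t=cam(n);save('f_'+n,img)
  g=cv2.cvtColor(img,cv2.COLOR_RGB2GRAY)
  a=np.linspace(0,2*np.pi,90)
  c=proj([[440,-361,80]],K,R,t)[0].astype(int)
  x0,y0=c-30
  im=cv2.resize(img[y0:y0+60,x0:x0+60],None,fx=10,fy=10,interpolation=cv2.INTER_CUBIC)
  for z,rr,col in((100,24,(255,0,0)),(108,24,(255,255,0)),(50,28,(0,255,0)),(140,10,(255,0,255))):
    q=(proj(np.c_[440+rr*np.cos(a),-361+rr*np.sin(a),np.full(90,z)],K,R,t)-[x0,y0]+.5)*10
    cv2.polylines(im,[q.astype(np.int32)],True,col,1)
  save('fz_'+n,im)
print(r.read_state()['time'],r.read_state()['eef_pos'])
"
```

```text
42.25 [488.06854682 -62.70109422 307.41141059]
```

View pics/fz_scene.png

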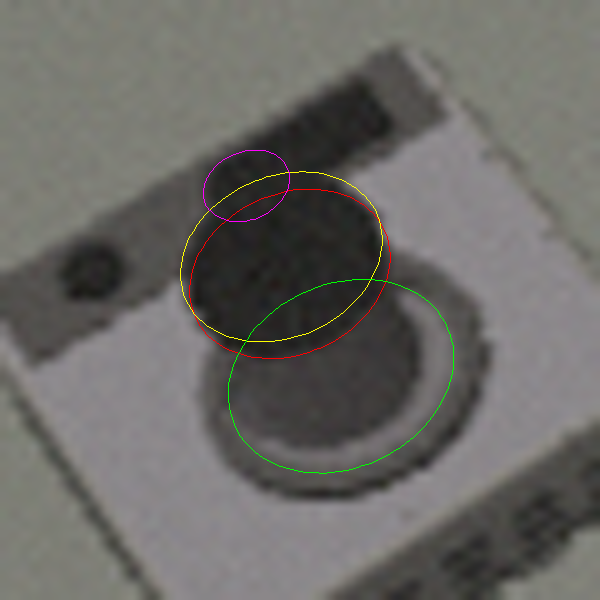

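View pics/fz_top.png

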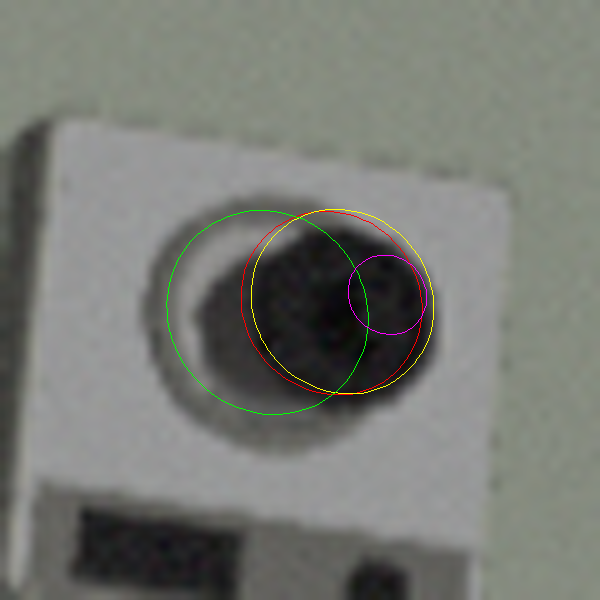

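View pics/f_scene.png

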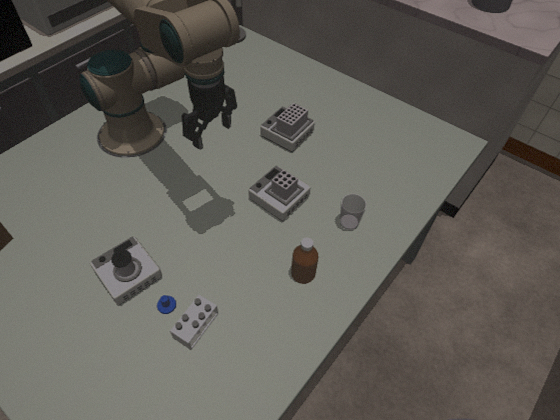

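View pics/f_top.png

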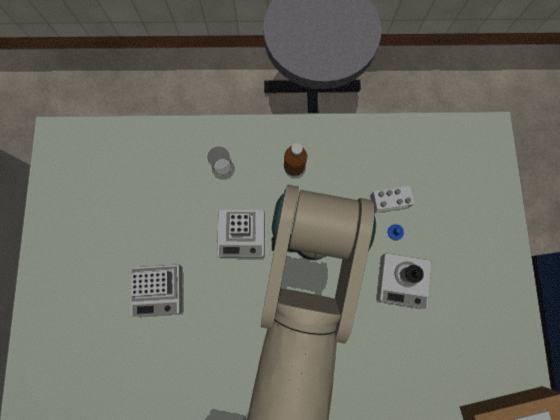

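```bash
python3 -c "
from rig import r
print(r.close_job())"
```

```text
the job is handed in; nothing more can be done
None
```

The job is done and handed in after about 42 s of the 144 s allowed. The black lid was moved from the round bay to the bench. The round, square and rectangular blocks were then set in their own bays, and the lid was put on the round block last.

**Blocks:** In the wrist pictures each block lies flat inside its lip. The square block and the rectangular block are within about 1 mm of their bay centres. The round block measured about 1.5 mm off.

**Lid:** It is upright on the round block. One wrist measurement put it about 1.3 mm off the block's centre. Just before release another showed no offset along x, and the top camera showed the lid within about 1 mm of the bay centre. These disagree within the roughly 2 mm calibration error, so I left it.

**Other checks:** Forces reported at the end of each move stayed below about 14 N. The rack, bottle, beaker and blue look-alike are where they were, and the gripper ended open, well clear of everything. The finger opening read 2 to 4 mm smaller than the true widths, but every grip held.

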